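# Comb the stirring sticks straight

## Task

Take the rake from its stand and comb the scattered stirring sticks along the tray until all five lie side by side, parallel, flat on the floor and closed up against the stop bar. Push the row and the bar on with the rake until the bar meets its hidden buffer, and squeeze there steadily for a second and gently: about 5 newtons, never more than 8. Then put the rake back upright, fully down in its stand; do not touch the sticks with the fingers, do not lean hard on the tray, and leave everything else where it is.

Things in the scene. Friction and masses are not known exactly. Their poses are not given: they have to be found in the camera images.
- tray: Shallow fixed steel tray, open on top, 166 mm wide (its x) by 440 mm long (its y), walls 5 mm thick and 22 mm high, flat floor 4 mm thick. Origin: centre of its underside, z up. The stop bar is across its +y end; the sticks lie scattered over the rest, leaving 50 mm free inside the -y end wall.
- stop: Black bar across the tray, 146 x 8 mm, top 25 mm above the table. Origin: lower middle of its face to the sticks (looks to -y); axes as the tray's. Slides along y with under 1 N drag and stays where left. Starts 153 to 198 mm from the tray's centre; its hidden buffer is met 2 to 28 mm further on: not readable from poses, only felt. There it gives 0.2 mm per N.
- rake: Rake: aluminium comb head 140 mm (x) by 14 mm (y), 11 teeth 18 mm long (6 mm wide, 7 mm gaps) pointing down; upright dark wooden grip on the head's middle, 32 mm (x) by 18 mm (y), from 30 to 86 mm above the tooth tips. Origin: middle of the row of tooth tips, z up. About 160 g. Starts upright in its stand. Take the grip from above, across its 18 mm, firmly (some 50 N).
- stand: Fixed grey plastic stand for the rake, 180 mm (x) by 60 mm (y), with an upright-walled slot 156 mm (x) by 22 mm (y), floor of the slot 6 mm and walls 24 mm above the table. Origin: centre of its underside, z up, slot along x. The rake stands in it on its tooth tips, either way round. At the left or right of the tray.
- stick1: Stick 1 of five alike: square beech stirring stick, 110 mm long (its x), 12 by 12 mm, about 12 g. Origin: centre of the side that is underneath at the start.
- stick1_center (a point): Centre of stick 1.
- stick2: Stick 2 of five alike: square beech stirring stick, 110 mm long (its x), 12 by 12 mm, about 12 g. Origin: centre of the side that is underneath at the start.
- stick2_center (a point): Centre of stick 2.
- stick3: Stick 3 of five alike: square beech stirring stick, 110 mm long (its x), 12 by 12 mm, about 12 g. Origin: centre of the side that is underneath at the start.
- stick3_center (a point): Centre of stick 3.
- stick4: Stick 4 of five alike: square beech stirring stick, 110 mm long (its x), 12 by 12 mm, about 12 g. Origin: centre of the side that is underneath at the start.
- stick4_center (a point): Centre of stick 4.
- stick5: Stick 5 of five alike: square beech stirring stick, 110 mm long (its x), 12 by 12 mm, about 12 g. Origin: centre of the side that is underneath at the start.
- stick5_center (a point): Centre of stick 5.
- oil_bottle: Small white dropper bottle, 28 mm across, 75 mm high. Bystander, leave alone. Origin: its underside (spatula: on its length).
- stain_jar: Amber jar with black lid, 48 mm across, 60 mm high. Bystander, leave alone. Origin: its underside (spatula: on its length).
- dish: Shallow white dish, 70 mm across, 16 mm high. Bystander, leave alone. Origin: its underside (spatula: on its length).
- beaker: Glass beaker, 60 mm across, 75 mm high. Bystander, leave alone. Origin: its underside (spatula: on its length).
- spatula: Lab spatula, 160 mm long, lying flat. Bystander, leave alone. Origin: its underside (spatula: on its length).
- eraser: Rubber eraser, 45 by 20 mm, 12 mm high. Bystander, leave alone. Origin: its underside (spatula: on its length).

How it is judged:
On the way, in this order (a step that is already met when the one before it is completed fails the run):
1. the rake is lifted clear of its stand (z of rake in the frame of stand above 0.04 m), for 0.1 s.
2. the rake squeezes the closed, parallel row against the stop with 3 to 7.5 N for 0.5 s (angle between the x axis of each of stick1, stick2, stick3, stick4, stick5 and the x axis of tray, either way round below 0.07 rad and y of stick1_center in the frame of stop between -0.063 and 0 m and x of stick1_center in the frame of tray between -0.075 and 0.075 m and z of each of stick1_center, stick2_center, stick3_center, stick4_center, stick5_center in the frame of tray below 0.014 m and y of stick2_center in the frame of stop between -0.063 and 0 m and x of stick2_center in the frame of tray between -0.075 and 0.075 m and y of stick3_center in the frame of stop between -0.063 and 0 m and x of stick3_center in the frame of tray between -0.075 and 0.075 m and y of stick4_center in the frame of stop between -0.063 and 0 m and x of stick4_center in the frame of tray between -0.075 and 0.075 m and y of stick5_center in the frame of stop between -0.063 and 0 m and x of stick5_center in the frame of tray between -0.075 and 0.075 m and contact force between stop and anything else between 3 and 7.5 N and (contact force between rake and stick1 above 2.5 N or contact force between rake and stick2 above 2.5 N or contact force between rake and stick3 above 2.5 N or contact force between rake and stick4 above 2.5 N or contact force between rake and stick5 above 2.5 N)), for 0.5 s.
At the end, for the whole second after the job is handed in: All five sticks lie flat on the tray floor, within 0.07 rad of the tray's width direction, their centres within 63 mm of the stop's face (a closed row reaches 54 mm), at rest; the rake stands in its stand, fully down (within 5 mm), within 12 mm of its middle, tilted less than 0.25 rad, at rest (angle between the x axis of each of stick1, stick2, stick3, stick4, stick5 and the x axis of tray, either way round below 0.07 rad and y of stick1_center in the frame of stop between -0.063 and 0 m and x of stick1_center in the frame of tray between -0.075 and 0.075 m and z of each of stick1_center, stick2_center, stick3_center, stick4_center, stick5_center in the frame of tray below 0.014 m and y of stick2_center in the frame of stop between -0.063 and 0 m and x of stick2_center in the frame of tray between -0.075 and 0.075 m and y of stick3_center in the frame of stop between -0.063 and 0 m and x of stick3_center in the frame of tray between -0.075 and 0.075 m and y of stick4_center in the frame of stop between -0.063 and 0 m and x of stick4_center in the frame of tray between -0.075 and 0.075 m and y of stick5_center in the frame of stop between -0.063 and 0 m and x of stick5_center in the frame of tray between -0.075 and 0.075 m and horizontal distance between rake and stand below 0.012 m and z of rake in the frame of stand between 0 and 0.011 m and angle between rake's own z axis and vertical below 0.25 rad and linear speed of each of rake, stick1, stick2, stick3, stick4, stick5 below 0.02 m/s); the robot touches nothing.
It fails at once if the stop is pressed with more than 8.5 N (contact force between stop and anything else above 8.5 N).
It fails at once if the rake is pressed on the tray (or stop) with more than 20 N (contact force between rake and tray above 20 N).
It fails at once if a stick is touched by the fingers or the arm ((contact force between the fingers and stick1 above 1 N or contact force between the fingers and stick2 above 1 N or contact force between the fingers and stick3 above 1 N or contact force between the fingers and stick4 above 1 N or contact force between the fingers and stick5 above 1 N) or (contact force between the arm and stick1 above 1 N or contact force between the arm and stick2 above 1 N or contact force between the arm and stick3 above 1 N or contact force between the arm and stick4 above 1 N or contact force between the arm and stick5 above 1 N)).
It fails at once if the fingers or the arm press on the stop (contact force between any of the fingers, the arm and stop above 1 N).
It fails at once if a bystander is moved by more than 15 mm (distance of any of oil_bottle, stain_jar, dish, beaker, spatula, eraser from where it was at the start of the episode above 0.015 m).
It also fails if it takes over 69 s, if anything falls off the work surface, if the arm or the gripper's body presses on something with over 40 N, if the wrist force passes 120 N, or if a joint passes its speed limit or range.

## Robot

A 7-joint arm with a two-finger parallel gripper is mounted at the origin on the work surface. World frame = base frame: x ahead of the robot, y to its left, z up, the work surface at z = 0. Lengths are in m, angles in rad, forces in N, time in s.
With the tool pointing down it reaches from about 0.425 to 0.825 m from the base axis. Payload 3.6 kg.
Tool frame: the origin (TCP) lies at the very end of the fingers, on their centre line; the grasp point (between the pads) lies 19 mm behind it; z points along the fingers, y is the direction in which the jaws open and shut (so a half turn about z gives the same grasp; the last joint's range is limited). The gripper opens to 93 mm and grips with 3 to 60 N. Pads are 15 mm wide; open, the fingers measure 128 mm over their backs; the gripper's body (75 mm by 188 mm) begins 65 mm behind the grasp point.
Start: joints at [1.238, 0.615, -0.013, 1.423, 0.008, 1.103, -0.04], TCP at [0.196, -0.62, 0.198] pointing down, gripper open.
Joint ranges: [-3.12, 3.12], [-0.3, 2.06], [-1.34, 1.32], [0.26, 2.42], [-1.36, 4.5], [0.01, 1.98], [-2.84, 2.84]. Speed limits (rad/s): [2.79, 2.79, 3.14, 3.14, 3.14, 3.14, 3.14].

## Interface

Orientations are given as a unit quaternion [w, x, y, z].
In Python, from plant import ctrl, cams, order gives the robot as it stands.
- The arm moves only by the tool apply_moves, never from a script. Its argument "rows" is a list of rows, each an object with "hand": the finger opening in mm, from 0 to 93; "translation": the shift along the tool's x, y, z in mm, a list of three; "roll": the turn about the tool's z in rad. In form: [{"hand": hand, "translation": [dx, dy, dz], "roll": roll}, ...]. A call has 1 to 20 rows; each row shifts and turns the commanded pose from where the row before left it, along the tool's axes as they then stand; what a row does not reach is not made up. A row lasts 1/10 s, in which the tool goes at most 50 mm and 8.59 degrees, less where a joint would pass 70% of its speed; a pose out of reach is approached as far as the arm can. A call is refused whole if a number of a shift passes 50 or a number of a turn 0.15, either way. A call with a gripper value outside its range is refused whole. The fingers move at their own pace and stop on an object; "squeeze" is the grip in N (left out, the last holds). Time passes only in rows, so rows that do not move let the fingers close. It gives the time, the measured TCP pose, the force and the opening at its end, in the units of the state.
- ctrl.get_obs(): the state, without advancing time (a new reading comes with each control period).
- cams.read_camera(name): name is "scene" or "top" or "wrist"; returns (picture, depth): 384x512x3 uint8, red, green, blue; 384x512 float32, m along the optical axis (not along the pixel's ray), 0 where there is no reading.
- cams.get_calibration(name): a dict with "fx", "fy", "cx", "cy" (pixels), "extrinsics" (4x4, takes a point from world to camera coordinates). Camera axes: x right, y down, z forward; pixel columns grow to the right and rows downward; lengths in m; the calibration is good to about 2 mm. A picture is of the moment at which its call begins: read the wrist's pose just before it. get_calibration takes no time and is no camera call; for the wrist camera it gives the pose at the moment of the call.
- order.finish_job(): hands the job in, once; it reports no verdict.
The state is a dict: "time": time; "joint_pos": joint angles; "qvel": joint speeds; "joint_efforts": joint torques, N m; "position": TCP position; "orientation": TCP orientation; "ft_force": force on the tool from outside, world axes, zero at the start; "ft_torque": the same for the moment, N m; "opening": opening from 0.0 (shut) to 1.0 (fully open).
Only numpy, scipy, OpenCV 4.12 (cv2) and the standard library are available. Lean on these libraries where they do the work, as an engineer would, in place of code of your own. Each camera call takes 0.05 s, during which the arm holds its last target.

## Working session

There is one attempt and no reset: what is moved stays moved. The work goes in short steps, Python scripts to look and compute and a tool call to move; the robot and the scene stay as the last step left them, time stands still between calls to the robot, and variables do not carry over. Pictures are saved under pics/ and viewed, and the job is handed in when it is done.

Besides the shell and the picture viewer there is one more tool, called after "Request:" by a JSON object that holds its "name" and its "arguments". apply_moves: Moves the arm, as the interface text tells. Its arguments: {"type":"object","properties":{"rows":{"type":"array","items":{"type":"object","properties":{"hand":{"type":"number"},"translation":{"type":"array","items":{"type":"number"}},"roll":{"type":"number"}}}},"squeeze":{"type":"number"}},"required":["rows"]}

```bash
ls; mkdir -p pics
python3 - <<'E'
from plant import ctrl, cams, order
import cv2, numpy as np
o=ctrl.get_obs(); print({k:np.round(v,4).tolist() for k,v in o.items()})
for n in ["scene","top"]:
    p,d=cams.read_camera(n); cv2.imwrite(f"pics/{n}0.png",p[:,:,::-1]); np.savez(f"{n}0.npz",p=p,d=d)
    c=cams.get_calibration(n); print(n,c)
E
```

```text
pics
{'time': 0.0, 'joint_pos': [1.2375, 0.6159, -0.0126, 1.4249, 0.0081, 1.1034, -0.0404], 'qvel': [0.0006, -0.0012, -0.0008, -0.0015, 0.0011, 0.001, 0.0021], 'joint_efforts': [-0.0007, -45.894, 0.2089, -16.5745, -0.061, 0.0205, 0.0002], 'position': [0.1961, -0.6188, 0.197], 'orientation': [-0.0013, 0.9882, 0.1529, -0.0002], 'ft_force': [0.2085, -0.6878, -0.4948], 'ft_torque': [0.0263, 0.0599, -0.001], 'opening': 0.9981}
scene {'fx': 426.0886690264306, 'fy': 426.0886690264306, 'cx': 253.13687317370946, 'cy': 192.96316203963642, 'extrinsics': array([[ 0.28646806,  0.9580098 , -0.0123808 , -0.138694  ],
       [ 0.82152203, -0.25226316, -0.51133634, -0.46776361],
       [-0.49298844,  0.13631043, -0.85929149,  1.42380241],
       [ 0.        ,  0.        ,  0.        ,  1.        ]])}
top {'fx': 468.7042332784492, 'fy': 468.7042332784492, 'cx': 257.01614956749586, 'cy': 187.10089316256864, 'extrinsics': array([[ 0.01682839, -0.99975682,  0.0142512 , -0.02668643],
       [-0.98528777, -0.0190059 , -0.16984343,  0.56812228],
       [ 0.17007299, -0.01118334, -0.98536801,  1.27027144],
       [ 0.        ,  0.        ,  0.        ,  1.        ]])}
```

View pics/scene0.png

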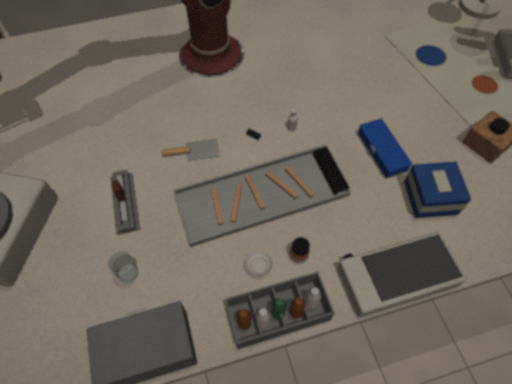

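View pics/top0.png

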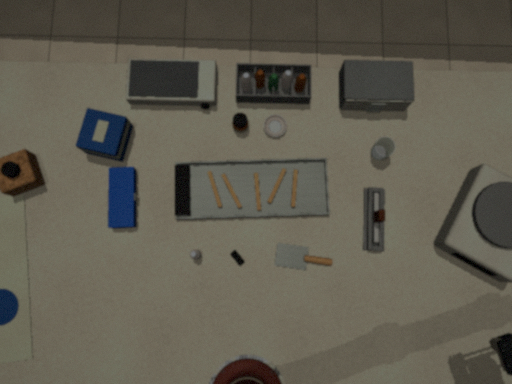

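```bash
cat > h.py <<'E'
import numpy as np, cv2
from plant import ctrl, cams, order
def ray(c,u,v):
    E=c["extrinsics"];R=E[:3,:3];t=E[:3,3]
    o=-R.T@t; d=R.T@np.array([(u-c["cx"])/c["fx"],(v-c["cy"])/c["fy"],1.0]); return o,d
def plane(c,u,v,z):
    o,d=ray(c,u,v); return o+d*(z-o[2])/d[2]
def proj(c,P):
    q=c["extrinsics"][:3,:3]@np.asarray(P)+c["extrinsics"][:3,3]
    return np.array([c["fx"]*q[0]/q[2]+c["cx"],c["fy"]*q[1]/q[2]+c["cy"]])
def crop(p,u0,v0,u1,v1,s,f):
    cv2.imwrite(f,cv2.resize(p[v0:v1,u0:u1,::-1],None,fx=s,fy=s,interpolation=cv2.INTER_CUBIC))
E
python3 - <<'E'
from h import *
p=np.load("top0.npz")["p"];p=np.clip(p.astype(int)*2,0,255).astype(np.uint8)
crop(p,165,150,340,230,4.5,"pics/t_tray.png")
crop(p,345,120,405,260,4,"pics/t_stand.png")
p=np.load("scene0.npz")["p"];p=np.clip(p.astype(int)*2,0,255).astype(np.uint8)
crop(p,95,140,355,300,3,"pics/s_tray.png")
E
```

```text
(no output)
```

View pics/t_tray.png

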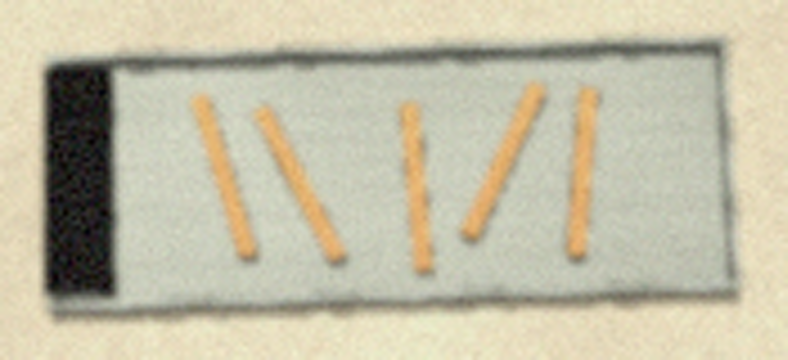

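View pics/t_stand.png

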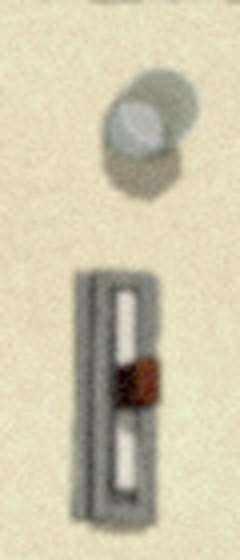

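View pics/s_tray.png

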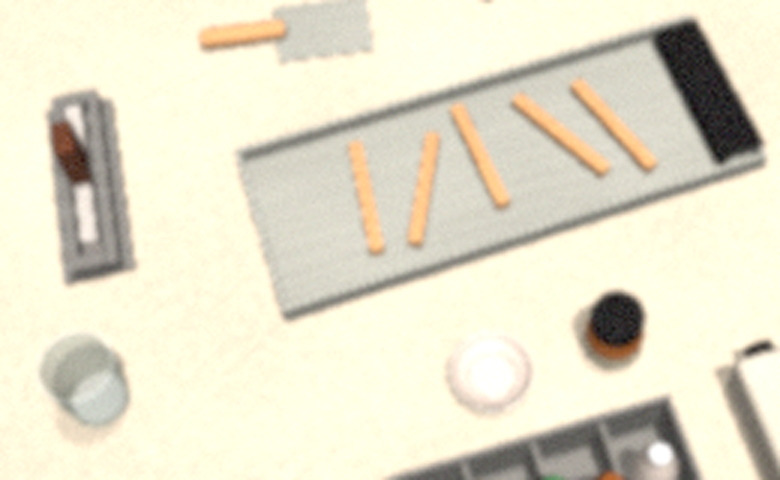

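Run:
```python
from h import *
c=cams.get_calibration("top"); cs=cams.get_calibration("scene")
T=np.load("top0.npz");S=np.load("scene0.npz")
f=lambda u,v,z:plane(c,165+u/4.5,150+v/4.5,z)
C=[f(48,62,.022),f(722,42,.022),f(738,292,.022),f(50,312,.022)]
print("tray corners",np.round(C,4).tolist(), "len",np.linalg.norm(C[0]-C[1]),np.linalg.norm(C[3]-C[2]),"wid",np.linalg.norm(C[1]-C[2]),np.linalg.norm(C[0]-C[3]))
g=lambda u,v,z:plane(cs,95+u/3,140+v/3,z)
D=[g(240,155,.022),g(288,318,.022),g(765,163,.022),g(693,18,.022)]
print("scene corners",np.round(D,4).tolist())
print("stop face top", [np.round(f(112,y,.025),4).tolist() for y in (66,294)], np.round([g(655,38,.025),g(720,160,.025)],4).tolist())
print("stop back", [np.round(f(46,y,.025),4).tolist() for y in (66,294)])
# stand top: rows
h=lambda u,v,z:plane(c,345+u/4,120+v/4,z)
print("slot corners", [np.round(h(*q,.024),4).tolist() for q in [(110,285),(138,285),(110,500),(138,500)]])
print("stand top corners", [np.round(h(*q,.024),4).tolist() for q in [(93,272),(158,272),(93,525),(158,525)]])
# masks
for nm,p,cc in(("top",T["p"],c),("scene",S["p"],cs)):
    hsv=cv2.cvtColor(p,cv2.COLOR_RGB2HSV)
    m=((hsv[...,0]>8)&(hsv[...,0]<22)&(hsv[...,1]>90)&(hsv[...,2]>80)).astype(np.uint8)
    n,l,st,ce=cv2.connectedComponentsWithStats(m)
    for i in range(1,n):
        if st[i,4]<15: continue
        ys,xs=np.where(l==i); r=cv2.minAreaRect(np.stack([xs,ys],1).astype(np.float32))
        pts=np.array([plane(cc,x,y,.014)[:2] for x,y in zip(xs,ys)])
        m0=pts.mean(0);w,V=np.linalg.eigh(np.cov(pts.T));a=V[:,1]
        e=(pts-m0)@a
        print(nm,st[i].tolist(),"ctr",np.round(m0,4),"len",round(np.ptp(e),3),"ang from x",round(np.degrees(np.arctan(a[1]/a[0])),1))
# grip
for nm,p,cc,d in(("top",T["p"],c,T["d"]),("scene",S["p"],cs,S["d"])):
    hsv=cv2.cvtColor(p,cv2.COLOR_RGB2HSV).astype(int)
    R=p.astype(int); m=(R[...,0]-R[...,2]>20)&(R[...,0]<110)&(R[...,0]>1.8*R[...,1])
    if nm=="top": m[:, :360]=0; m[:,390:]=0; m[:180]=0;m[260:]=0
    else: m[:,:105]=0;m[:,135:]=0;m[:165]=0;m[230:]=0
    ys,xs=np.where(m); print(nm,len(xs),xs.min(),xs.max(),ys.min(),ys.max())
    P=[]
    for x,y in zip(xs,ys):
        z=d[y,x]; E=cc["extrinsics"]; q=np.array([(x-cc["cx"])/cc["fx"]*z,(y-cc["cy"])/cc["fy"]*z,z]); P.append(E[:3,:3].T@(q-E[:3,3]))
    P=np.array(P); t=P[P[:,2]>P[:,2].max()-.012]; print("top face",P[:,2].max(),t.mean(0),t.min(0),t.max(0),len(t))
# depth map heights along stop column
E=c["extrinsics"]
for v in (175,190,205):
    L=[]
    for u in range(172,196):
        z=T["d"][v,u]; q=np.array([(u-c["cx"])/c["fx"]*z,(v-c["cy"])/c["fy"]*z,z]);w=E[:3,:3].T@(q-E[:3,3]);L.append((round(w[1],3),round(w[2],3)))
    print(v,L)
```

```text
tray corners [[0.637, 0.2195, 0.022], [0.6589, -0.2143, 0.022], [0.4968, -0.2232, 0.022], [0.4761, 0.2108, 0.022]] len 0.43437401670639675 0.4344622960680501 wid 0.16239235168179883 0.16110744598718538
scene corners [[0.5106, -0.2226, 0.022], [0.6749, -0.2155, 0.022], [0.653, 0.2137, 0.022], [0.4881, 0.2121, 0.022]]
stop face top [[0.6345, 0.178, 0.025], [0.4879, 0.1719, 0.025]] [[0.5012, 0.169, 0.025], [0.6403, 0.1764, 0.025]]
stop back [[0.6337, 0.2201, 0.025], [0.4871, 0.2133, 0.025]]
slot corners [[0.5671, -0.3488, 0.024], [0.5675, -0.369, 0.024], [0.4135, -0.3449, 0.024], [0.4139, -0.3647, 0.024]]
stand top corners [[0.5763, -0.3367, 0.024], [0.5772, -0.3837, 0.024], [0.3958, -0.3325, 0.024], [0.3966, -0.3783, 0.024]]
top [0, 150, 34, 42, 602] ctr [0.6097 0.6796] len 0.127 ang from x -6.8
top [268, 169, 18, 34, 135] ctr [ 0.5809 -0.073 ] len 0.107 ang from x -23.6
top [208, 171, 14, 36, 129] ctr [0.5666 0.106 ] len 0.108 ang from x 18.6
top [291, 170, 7, 37, 136] ctr [ 0.5738 -0.1236] len 0.106 ang from x -4.2
top [254, 173, 7, 37, 136] ctr [ 0.5626 -0.0171] len 0.106 ang from x
[... 3448 characters left out ...]
, np.float64(0.021)), (np.float64(0.204), np.float64(0.024)), (np.float64(0.201), np.float64(0.029)), (np.float64(0.199), np.float64(0.024)), (np.float64(0.196), np.float64(0.024)), (np.float64(0.193), np.float64(0.021)), (np.float64(0.191), np.float64(0.018)), (np.float64(0.188), np.float64(0.019)), (np.float64(0.184), np.float64(0.024)), (np.float64(0.182), np.float64(0.02)), (np.float64(0.179), np.float64(0.023)), (np.float64(0.176), np.float64(0.021)), (np.float64(0.175), np.float64(0.011)), (np.float64(0.173), np.float64(0.002)), (np.float64(0.17), np.float64(0.001)), (np.float64(0.167), np.float64(0.003)), (np.float64(0.165), np.float64(-0.003)), (np.float64(0.161), np.float64(0.005))]
```

Request:
{"name": "apply_moves", "arguments": {"rows": [{"hand": 93,"translation": [0,0,0],"roll": 0.111},{"hand": 93,"translation": [0,0,0],"roll": 0.111},{"hand": 93,"translation": [0,0,0],"roll": 0.111},{"hand": 93,"translation": [24,-23,0],"roll": 0},{"hand": 93,"translation": [24,-23,0],"roll": 0},{"hand": 93,"translation": [24,-23,0],"roll": 0},{"hand": 93,"translation": [24,-23,0],"roll": 0},{"hand": 93,"translation": [24,-23,0],"roll": 0},{"hand": 93,"translation": [24,-23,0],"roll": 0},{"hand": 93,"translation": [24,-23,0],"roll": 0},{"hand": 93,"translation": [24,-23,0],"roll": 0},{"hand": 93,"translation": [24,-23,0],"roll": 0},{"hand": 93,"translation": [24,-23,0],"roll": 0},{"hand": 93,"translation": [24,-23,0],"roll": 0},{"hand": 93,"translation": [24,-23,0],"roll": 0},{"hand": 93,"translation": [0,0,0],"roll": 0},{"hand": 93,"translation": [0,0,0],"roll": 0}]}}

```text
time: 1.8
position: [0.4914, -0.3505, 0.1976]
orientation: [-0.0, 1.0, -0.012, -0.001]
ft_force: [-0.6, -0.5, 0.5]
opening: 1.0
```

Run:
```python
from h import *
o=ctrl.get_obs(); print({k:np.round(v,4).tolist() for k,v in o.items() if k!="joint_efforts"})
c=cams.get_calibration("wrist"); print(c)
p,d=cams.read_camera("wrist"); np.savez("w1.npz",p=p,d=d,E=c["extrinsics"]); p=np.clip(p.astype(int)*1.6,0,255).astype(np.uint8)
cv2.imwrite("pics/w1.png",p[:,:,::-1])
```

```text
{'time': 1.8, 'joint_pos': [0.5495, 0.5423, 0.0547, 1.5666, -0.0325, 1.035, -0.982], 'qvel': [0.0367, -0.0064, 0.0421, 0.0062, 0.0093, 0.0014, -0.0005], 'position': [0.4914, -0.3505, 0.1976], 'orientation': [-0.0003, 0.9999, -0.0121, -0.0007], 'ft_force': [-0.5637, -0.5141, 0.4941], 'ft_torque': [-0.0314, 0.0788, -0.0089], 'opening': 1.0}
{'fx': 303.27248160620996, 'fy': 303.27248160620996, 'cx': 255.3992259358229, 'cy': 192.8991616978284, 'extrinsics': array([[-2.43412410e-02, -9.99703383e-01, -8.06545061e-04,
        -3.37406657e-01],
       [-9.62954946e-01,  2.32297225e-02,  2.68659918e-01,
         4.49680992e-01],
       [-2.68561493e-01,  7.31618237e-03, -9.63234758e-01,
         5.23657137e-01],
       [ 0.00000000e+00,  0.00000000e+00,  0.00000000e+00,
         1.00000000e+00]])}
```

View pics/w1.png

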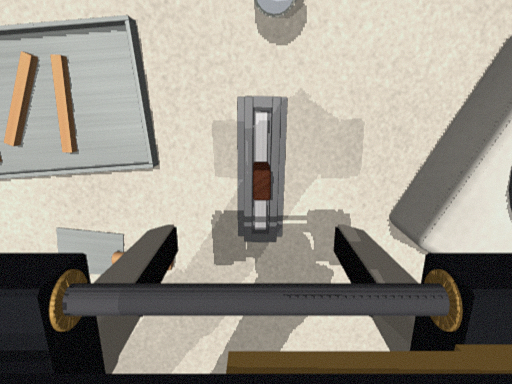

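Run:
```python
from h import *
p=np.load("w1.npz")["p"];p=np.clip(p.astype(int)*1.8,0,255).astype(np.uint8)
crop(p,222,85,302,250,3.6,"pics/w1s.png")
crop(p,0,0,170,200,3,"pics/w1t.png")
```

```text
(no output)
```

View pics/w1s.png

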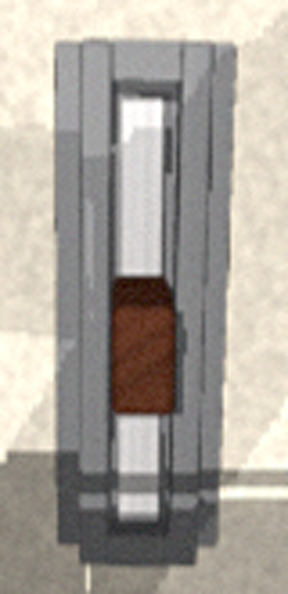

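View pics/w1t.png

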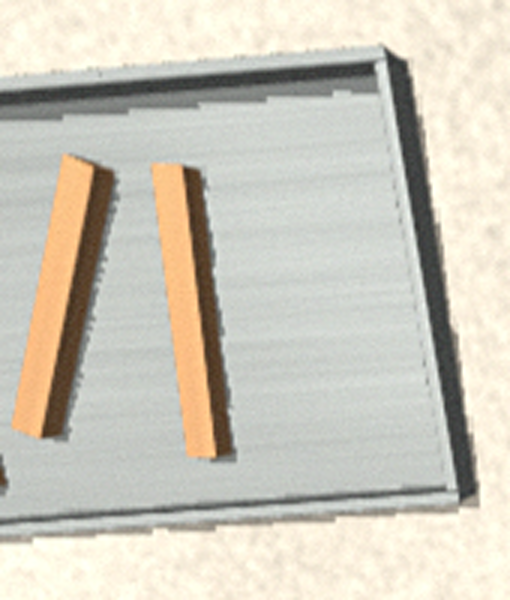

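Run:
```python
from h import *
c=cams.get_calibration("wrist"); c["extrinsics"]=np.load("w1.npz")["E"]
f=lambda u,v,z:np.round(plane(c,222+u/3.6,85+v/3.6,z),4)
print("grip",[f(*q,.092).tolist() for q in [(112,307),(171,307),(175,412),(113,412)]])
print("head",[f(*q,.030).tolist() for q in [(120,97),(163,97),(156,520),(117,520)]])
print("slot",[f(*q,.024).tolist() for q in [(111,80),(182,80),(167,534),(110,534)]])
g=lambda u,v,z:np.round(plane(c,u/3,v/3,z),4)
print("tray corners",g(384,47,.022),g(458,505,.022)," inner",g(378,64,.022),g(448,490,.022))
E=c["extrinsics"];d=np.load("w1.npz")["d"]
for (u,v) in [(int(222+q[0]/3.6),int(85+q[1]/3.6)) for q in [(140,360),(140,200),(135,460),(95,300),(200,200)]]+[(100,60)]:
    z=d[v,u];q=np.array([(u-c["cx"])/c["fx"]*z,(v-c["cy"])/c["fy"]*z,z]);print(u,v,np.round(E[:3,:3].T@(q-E[:3,3]),4))
```

```text
grip [[0.5072, -0.3477, 0.092], [0.5068, -0.3637, 0.092], [0.477, -0.3645, 0.092], [0.4775, -0.3472, 0.092]]
head [[0.5615, -0.3511, 0.03], [0.5612, -0.3646, 0.03], [0.4192, -0.3602, 0.03], [0.4195, -0.3466, 0.03]]
slot [[0.5667, -0.3484, 0.024], [0.5662, -0.3709, 0.024], [0.4113, -0.3641, 0.024], [0.4117, -0.3439, 0.024]]
tray corners [ 0.6637 -0.2181  0.022 ] [ 0.4985 -0.2253  0.022 ]  inner [ 0.6583 -0.2152  0.022 ] [ 0.5047 -0.222   0.022 ]
260 185 [ 0.4921 -0.3541  0.0915]
260 140 [ 0.5307 -0.3557  0.036 ]
259 212 [ 0.4444 -0.3527  0.0357]
248 168 [ 0.4964 -0.3407  0.0234]
277 140 [ 0.5288 -0.3759  0.022 ]
100 60 [ 0.6237 -0.1727  0.0038]
```

Request:
{"name": "apply_moves", "arguments": {"rows": [{"hand": 93,"translation": [1,5,20],"roll": 0.008},{"hand": 93,"translation": [0,0,30],"roll": 0},{"hand": 93,"translation": [0,0,30],"roll": 0},{"hand": 93,"translation": [0,0,30],"roll": 0},{"hand": 93,"translation": [0,0,25],"roll": 0},{"hand": 93,"translation": [0,0,15],"roll": 0},{"hand": 93,"translation": [0,0,0],"roll": 0},{"hand": 93,"translation": [0,0,0],"roll": 0}]}}

```text
time: 2.65
position: [0.4913, -0.3579, 0.0485]
orientation: [0.0, 1.0, -0.018, -0.0]
ft_force: [0.3, -0.4, 0.3]
opening: 1.001
```

Run:
```python
from h import *
o=ctrl.get_obs(); print({k:np.round(v,4).tolist() for k,v in o.items() if k!="joint_efforts"})
c=cams.get_calibration("wrist")
p,d=cams.read_camera("wrist"); np.savez("w2.npz",p=p,d=d,E=c["extrinsics"]); p=np.clip(p.astype(int)*1.6,0,255).astype(np.uint8)
cv2.imwrite("pics/w2.png",p[:,:,::-1])
```

```text
{'time': 2.65, 'joint_pos': [0.5657, 0.722, 0.045, 1.7062, -0.044, 0.7142, -0.9746], 'qvel': [-0.0074, -0.0213, -0.0065, -0.0176, -0.0027, -0.002, 0.0007], 'position': [0.4913, -0.3579, 0.0485], 'orientation': [0.0004, 0.9998, -0.0183, -0.0002], 'ft_force': [0.2861, -0.3565, 0.3111], 'ft_torque': [-0.0158, 0.0018, -0.0137], 'opening': 1.0006}
```

View pics/w2.png

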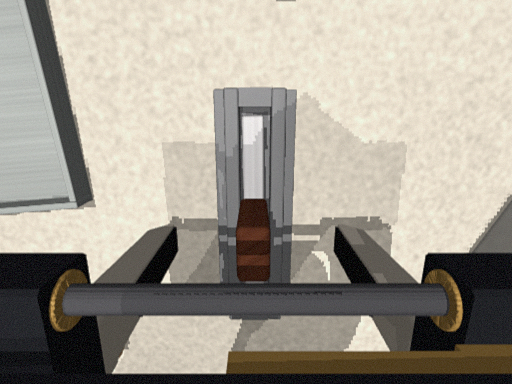

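Request:
{"name": "apply_moves", "arguments": {"rows": [{"hand": 60,"translation": [0,-2,2],"roll": 0},{"hand": 30,"translation": [0,0,0],"roll": 0},{"hand": 0,"translation": [0,0,0],"roll": 0},{"hand": 0,"translation": [0,0,0],"roll": 0},{"hand": 0,"translation": [0,0,0],"roll": 0},{"hand": 0,"translation": [0,0,0],"roll": 0},{"hand": 0,"translation": [0,0,0],"roll": 0},{"hand": 0,"translation": [0,0,0],"roll": 0}], "squeeze": 50}}

```text
time: 3.5
position: [0.4924, -0.3542, 0.0461]
orientation: [-0.0, 1.0, -0.017, -0.0]
ft_force: [0.2, 0.6, -0.1]
opening: 0.361
```

Request:
{"name": "apply_moves", "arguments": {"rows": [{"hand": 0,"translation": [0,0,0],"roll": 0},{"hand": 0,"translation": [0,0,0],"roll": 0},{"hand": 0,"translation": [0,0,0],"roll": 0},{"hand": 0,"translation": [0,0,0],"roll": 0},{"hand": 0,"translation": [0,0,0],"roll": 0}]}}

```text
time: 4.0
position: [0.4924, -0.3544, 0.0462]
orientation: [0.0, 1.0, -0.017, 0.0]
ft_force: [-0.2, 0.1, 0.1]
opening: 0.191
```

Request:
{"name": "apply_moves", "arguments": {"rows": [{"hand": 0,"translation": [0,0,-10],"roll": 0},{"hand": 0,"translation": [0,0,-20],"roll": 0},{"hand": 0,"translation": [0,0,-25],"roll": 0},{"hand": 0,"translation": [0,0,-25],"roll": 0},{"hand": 0,"translation": [0,0,-20],"roll": 0},{"hand": 0,"translation": [0,0,0],"roll": -0.083},{"hand": 0,"translation": [9,-16,0],"roll": 0},{"hand": 0,"translation": [12,-20,0],"roll": 0},{"hand": 0,"translation": [12,-20,0],"roll": 0},{"hand": 0,"translation": [12,-20,0],"roll": 0},{"hand": 0,"translation": [12,-20,0],"roll": 0},{"hand": 0,"translation": [12,-20,0],"roll": 0},{"hand": 0,"translation": [12,-20,0],"roll": 0},{"hand": 0,"translation": [9,-16,0],"roll": 0},{"hand": 0,"translation": [5,-8,0],"roll": 0},{"hand": 0,"translation": [0,0,0],"roll": 0},{"hand": 0,"translation": [0,0,0],"roll": 0}]}}

```text
time: 5.7
position: [0.5788, -0.191, 0.1463]
orientation: [0.001, 1.0, 0.024, -0.0]
ft_force: [-0.4, -0.9, -0.8]
opening: 0.192
```

Run:
```python
from h import *
c=cams.get_calibration("wrist")
o=ctrl.get_obs(); print({k:np.round(v,4).tolist() for k,v in o.items() if k!="joint_efforts"})
p,d=cams.read_camera("wrist"); np.savez("w3.npz",p=p,d=d,E=c["extrinsics"]); p=np.clip(p.astype(int)*1.6,0,255).astype(np.uint8)
cv2.imwrite("pics/w3.png",p[:,:,::-1])
F=[]
p,d=cams.read_camera("scene"); p=np.clip(p.astype(int)*2,0,255).astype(np.uint8);crop(p,95,100,355,270,3,"pics/s3.png")
```

```text
{'time': 5.7, 'joint_pos': [0.2606, 0.6024, 0.0355, 1.6139, -0.0237, 0.9261, -1.219], 'qvel': [0.0155, 0.0016, 0.0133, 0.0037, 0.0005, -0.0008, -0.0009], 'position': [0.5788, -0.191, 0.1463], 'orientation': [0.0005, 0.9997, 0.0239, -0.0004], 'ft_force': [-0.3794, -0.8638, -0.8383], 'ft_torque': [0.0267, -0.0064, 0.0024], 'opening': 0.1917}
```

View pics/w3.png

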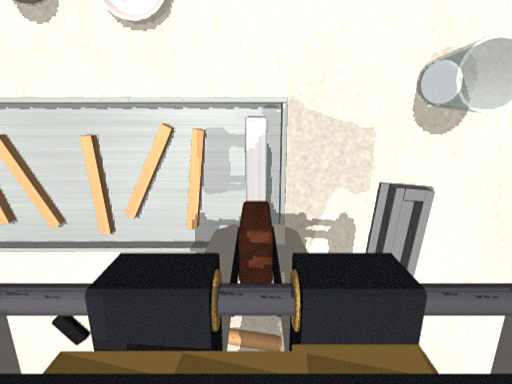

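View pics/s3.png

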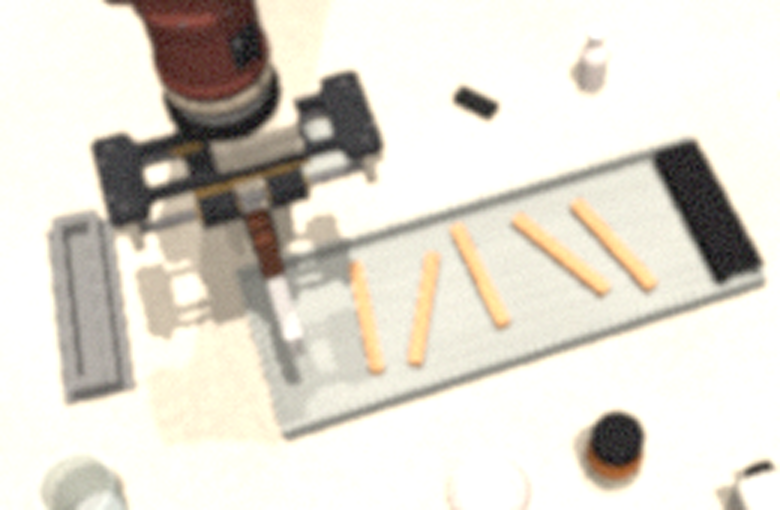

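Run:
```python
from h import *
p=np.load("w3.npz")["p"];p=np.clip(p.astype(int)*1.6,0,255).astype(np.uint8)
crop(p,0,85,300,260,2.66,"pics/w3t.png")
```

```text
(no output)
```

View pics/w3t.png

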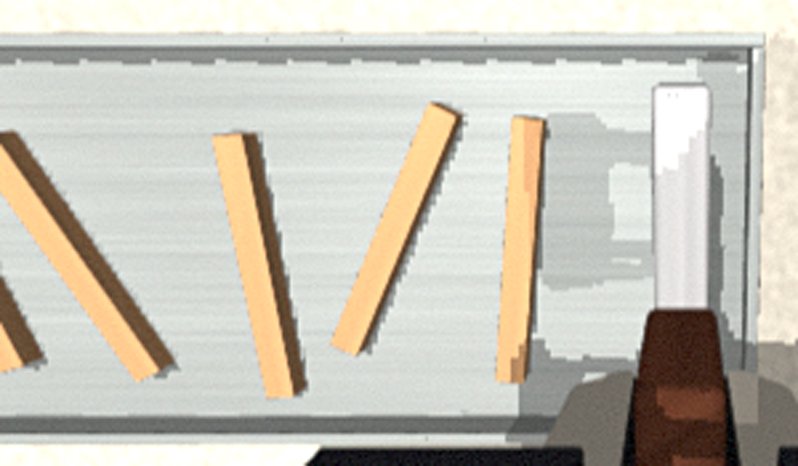

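Run:
```python
from h import *
c=cams.get_calibration("wrist"); c["extrinsics"]=np.load("w3.npz")["E"]
f=lambda u,v,z:np.round(plane(c,u/2.66,85+v/2.66,z),4)
for n,q in dict(faro=[(0,33),(300,34),(600,35),(760,36)],neo=[(0,444),(300,441)],nei=[(0,434),(300,433)],endo=[(764,37),(760,300)],endi=[(750,50),(746,300)]).items(): print(n,[f(*x,.022)[:2].tolist() for x in q])
print("head",[f(*x,.136)[:2].tolist() for x in [(653,86),(709,86),(707,305),(655,305)]])
print("stick5",[f(*x,.016)[:2].tolist() for x in [(513,116),(545,118),(525,383),(497,380)]])
```

```text
faro [[0.6512, 0.0626], [0.6561, -0.0472], [0.661, -0.1572], [0.6634, -0.2159]]
neo [[0.4843, 0.092], [0.4917, -0.0344]]
nei [[0.489, 0.0912], [0.4954, -0.0347]]
endo [[0.6631, -0.2173], [0.5626, -0.2234]]
endi [[0.6583, -0.2125], [0.5623, -0.2178]]
head [[0.647, -0.1807], [0.6476, -0.1939], [0.5937, -0.1965], [0.5931, -0.1833]]
stick5 [[0.6299, -0.1239], [0.6297, -0.1361], [0.5199, -0.128], [0.5207, -0.1163]]
```

Request:
{"name": "apply_moves", "arguments": {"rows": [{"hand": 0,"translation": [2,0,15],"roll": 0},{"hand": 0,"translation": [0,0,25],"roll": 0},{"hand": 0,"translation": [0,0,25],"roll": 0},{"hand": 0,"translation": [0,0,20],"roll": 0},{"hand": 0,"translation": [0,0,10],"roll": 0},{"hand": 0,"translation": [0,0,5],"roll": 0},{"hand": 0,"translation": [0,0,0],"roll": 0},{"hand": 0,"translation": [0,0,0],"roll": 0}]}}

```text
time: 6.6
position: [0.5822, -0.1902, 0.0472]
orientation: [0.0, 1.0, 0.024, 0.001]
ft_force: [0.5, -0.3, -1.3]
opening: 0.188
```

Run:
```python
from h import *
o=ctrl.get_obs(); print({k:np.round(v,4).tolist() for k,v in o.items() if k!="joint_efforts"})
p,d=cams.read_camera("scene"); p=np.clip(p.astype(int)*2,0,255).astype(np.uint8);crop(p,95,100,355,270,3,"pics/s4.png")
```

```text
{'time': 6.6, 'joint_pos': [0.2635, 0.7284, 0.0274, 1.6946, -0.0277, 0.7169, -1.2175], 'qvel': [-0.0026, -0.0077, 0.001, -0.0003, 0.0002, -0.0008, -0.0005], 'position': [0.5822, -0.1902, 0.0472], 'orientation': [0.0003, 0.9997, 0.0242, 0.0009], 'ft_force': [0.5367, -0.2832, -1.3329], 'ft_torque': [0.0243, 0.0573, 0.0069], 'opening': 0.1879}
```

View pics/s4.png

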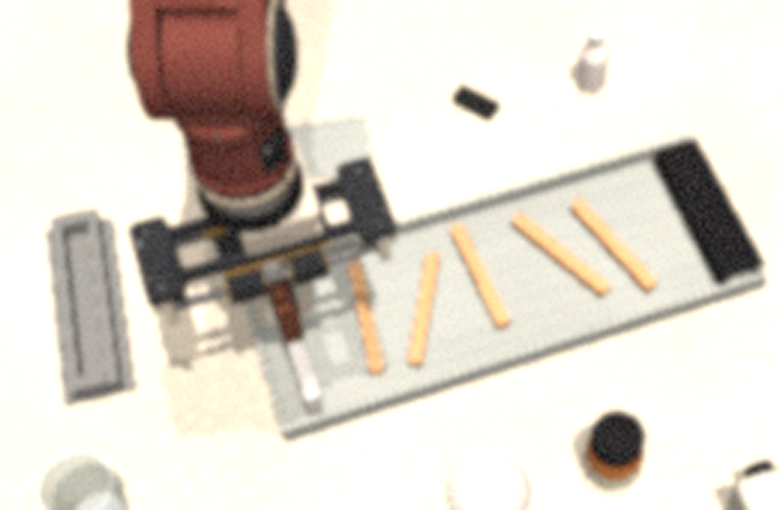

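Request:
{"name": "apply_moves", "arguments": {"rows": [{"hand": 0,"translation": [0,-2,1],"roll": 0},{"hand": 0,"translation": [0,-4,0],"roll": 0},{"hand": 0,"translation": [0,-4,0],"roll": 0},{"hand": 0,"translation": [0,-4,0],"roll": 0},{"hand": 0,"translation": [0,-4,0],"roll": 0},{"hand": 0,"translation": [0,-4,0],"roll": 0},{"hand": 0,"translation": [0,-4,0],"roll": 0},{"hand": 0,"translation": [0,-4,0],"roll": 0},{"hand": 0,"translation": [0,-4,0],"roll": 0},{"hand": 0,"translation": [0,-4,0],"roll": 0},{"hand": 0,"translation": [0,-4,0],"roll": 0},{"hand": 0,"translation": [0,-4,0],"roll": 0},{"hand": 0,"translation": [0,-4,0],"roll": 0},{"hand": 0,"translation": [0,-4,0],"roll": 0},{"hand": 0,"translation": [0,-4,0],"roll": 0},{"hand": 0,"translation": [0,-4,0],"roll": 0},{"hand": 0,"translation": [0,-4,0],"roll": 0},{"hand": 0,"translation": [0,-4,0],"roll": 0},{"hand": 0,"translation": [0,-4,0],"roll": 0},{"hand": 0,"translation": [0,-4,0],"roll": 0}]}}

```text
time: 8.65
position: [0.5776, -0.1115, 0.0452]
orientation: [-0.0, 1.0, 0.024, 0.0]
ft_force: [-0.4, 0.0, -0.4]
opening: 0.187
```

Request:
{"name": "apply_moves", "arguments": {"rows": [{"hand": 0,"translation": [0,-4,0],"roll": 0},{"hand": 0,"translation": [0,-4,0],"roll": 0},{"hand": 0,"translation": [0,-4,0],"roll": 0},{"hand": 0,"translation": [0,-4,0],"roll": 0},{"hand": 0,"translation": [0,-4,0],"roll": 0},{"hand": 0,"translation": [0,-4,0],"roll": 0},{"hand": 0,"translation": [0,-4,0],"roll": 0},{"hand": 0,"translation": [0,-4,0],"roll": 0},{"hand": 0,"translation": [0,-4,0],"roll": 0},{"hand": 0,"translation": [0,-4,0],"roll": 0}]}}

```text
time: 9.65
position: [0.5757, -0.0715, 0.0452]
orientation: [-0.0, 1.0, 0.024, -0.0]
ft_force: [-0.7, -0.0, -1.4]
opening: 0.192
```

```bash
cat > look.py <<'E'
import sys
from h import *
n=sys.argv[1]
o=ctrl.get_obs(); print({k:np.round(v,4).tolist() for k,v in o.items() if k in("position","orientation","ft_force","ft_torque","time")})
c=cams.get_calibration("wrist")
p,d=cams.read_camera("wrist"); np.savez(f"w{n}.npz",p=p,d=d,E=c["extrinsics"]); p=np.clip(p.astype(int)*1.6,0,255).astype(np.uint8)
cv2.imwrite(f"pics/w{n}.png",p[:,:,::-1])
p,d=cams.read_camera("scene"); np.savez(f"s{n}.npz",p=p,d=d);p=np.clip(p.astype(int)*2,0,255).astype(np.uint8);crop(p,95,100,355,270,3,f"pics/s{n}.png")
E
python3 look.py 5
```

```text
{'time': 9.65, 'position': [0.5757, -0.0715, 0.0452], 'orientation': [-0.0, 0.9997, 0.0244, -0.0], 'ft_force': [-0.716, -0.0383, -1.393], 'ft_torque': [-0.0143, 0.014, -0.0391]}
```

View pics/w5.png

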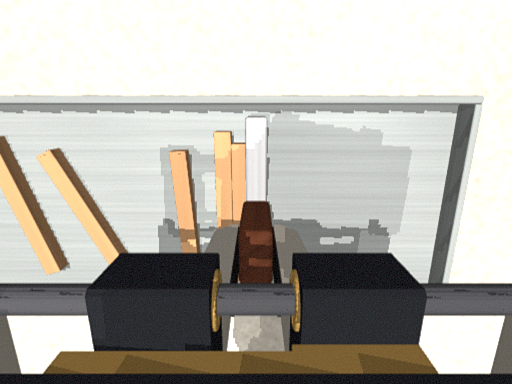

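View pics/s5.png

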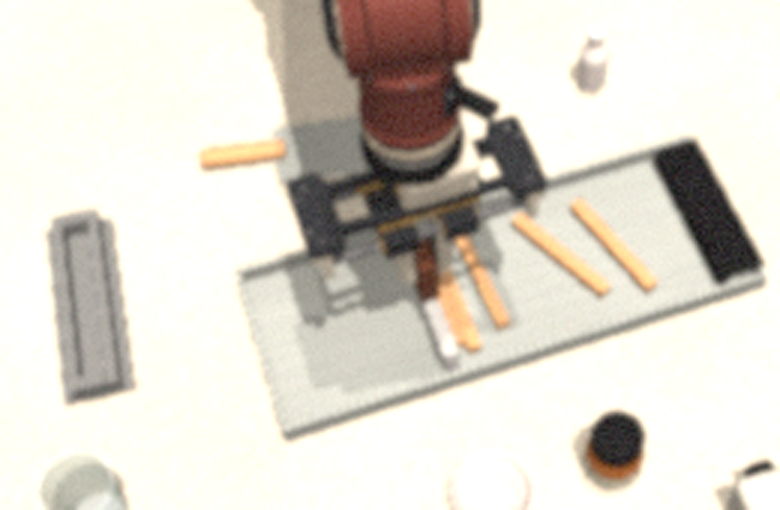

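Request:
{"name": "apply_moves", "arguments": {"rows": [{"hand": 0,"translation": [0,-4,0],"roll": 0},{"hand": 0,"translation": [0,-4,0],"roll": 0},{"hand": 0,"translation": [0,-4,0],"roll": 0},{"hand": 0,"translation": [0,-4,0],"roll": 0},{"hand": 0,"translation": [0,-4,0],"roll": 0},{"hand": 0,"translation": [0,-4,0],"roll": 0},{"hand": 0,"translation": [0,-4,0],"roll": 0},{"hand": 0,"translation": [0,-4,0],"roll": 0},{"hand": 0,"translation": [0,-4,0],"roll": 0},{"hand": 0,"translation": [0,-4,0],"roll": 0},{"hand": 0,"translation": [0,-4,0],"roll": 0},{"hand": 0,"translation": [0,-4,0],"roll": 0},{"hand": 0,"translation": [0,-4,0],"roll": 0},{"hand": 0,"translation": [0,-4,0],"roll": 0},{"hand": 0,"translation": [0,-4,0],"roll": 0},{"hand": 0,"translation": [0,-4,0],"roll": 0},{"hand": 0,"translation": [0,-4,0],"roll": 0},{"hand": 0,"translation": [0,-4,0],"roll": 0},{"hand": 0,"translation": [0,-4,0],"roll": 0},{"hand": 0,"translation": [0,-4,0],"roll": 0}]}}

```text
time: 11.75
position: [0.5718, 0.0084, 0.0452]
orientation: [-0.0, 1.0, 0.024, 0.0]
ft_force: [0.3, -0.2, -0.9]
opening: 0.191
```

```bash
python3 look.py 6
```

```text
{'time': 11.75, 'position': [0.5718, 0.0084, 0.0452], 'orientation': [-0.0, 0.9997, 0.0244, 0.0], 'ft_force': [0.2748, -0.182, -0.8549], 'ft_torque': [-0.0765, -0.006, -0.0041]}
```

View pics/w6.png

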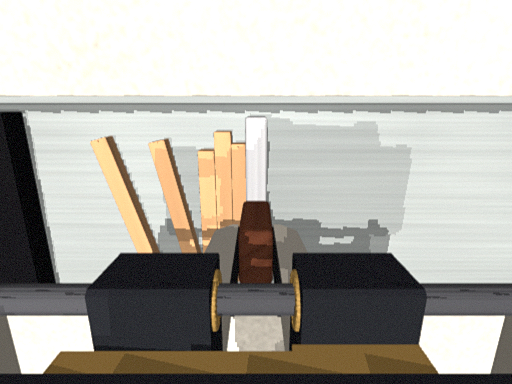

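View pics/s6.png

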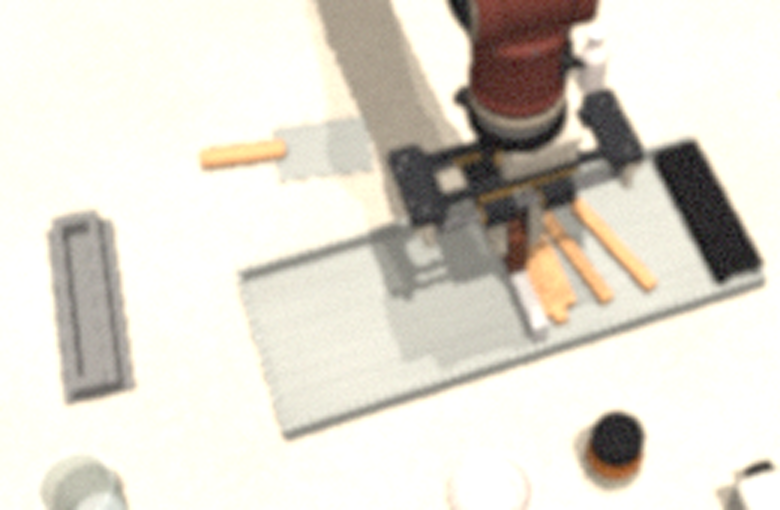

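Request:
{"name": "apply_moves", "arguments": {"rows": [{"hand": 0,"translation": [0,-4,0],"roll": 0},{"hand": 0,"translation": [0,-4,0],"roll": 0},{"hand": 0,"translation": [0,-4,0],"roll": 0},{"hand": 0,"translation": [0,-4,0],"roll": 0},{"hand": 0,"translation": [0,-4,0],"roll": 0},{"hand": 0,"translation": [0,-4,0],"roll": 0},{"hand": 0,"translation": [0,-4,0],"roll": 0},{"hand": 0,"translation": [0,-4,0],"roll": 0},{"hand": 0,"translation": [0,-4,0],"roll": 0},{"hand": 0,"translation": [0,-4,0],"roll": 0},{"hand": 0,"translation": [0,-4,0],"roll": 0},{"hand": 0,"translation": [0,-4,0],"roll": 0},{"hand": 0,"translation": [0,-4,0],"roll": 0},{"hand": 0,"translation": [0,-4,0],"roll": 0},{"hand": 0,"translation": [0,-4,0],"roll": 0},{"hand": 0,"translation": [0,-4,0],"roll": 0},{"hand": 0,"translation": [0,-4,0],"roll": 0}]}}

```text
time: 13.55
position: [0.5684, 0.0763, 0.0452]
orientation: [-0.0, 1.0, 0.024, 0.0]
ft_force: [0.4, 0.1, -1.3]
opening: 0.193
```

```bash
python3 look.py 7
python3 - <<'E'
from h import *
c=cams.get_calibration("wrist"); c["extrinsics"]=np.load("w6.npz")["E"]
print(plane(c,25,112,.025),plane(c,55,283,.025))
E
```

```text
{'time': 13.55, 'position': [0.5684, 0.0763, 0.0452], 'orientation': [-0.0, 0.9997, 0.0244, 0.0], 'ft_force': [0.4207, 0.0652, -1.2761], 'ft_torque': [-0.1151, -0.008, -0.0132]}
[0.63604279 0.16392535 0.025     ] [0.50906786 0.16048316 0.025     ]
```

View pics/w7.png

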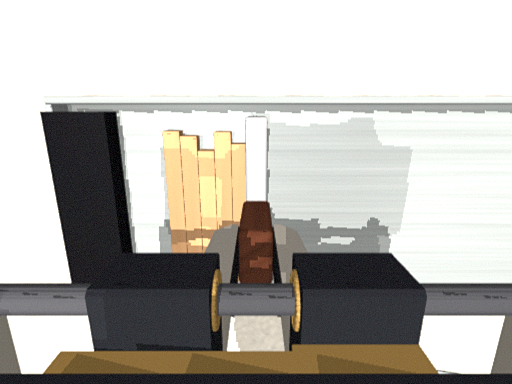

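View pics/s7.png

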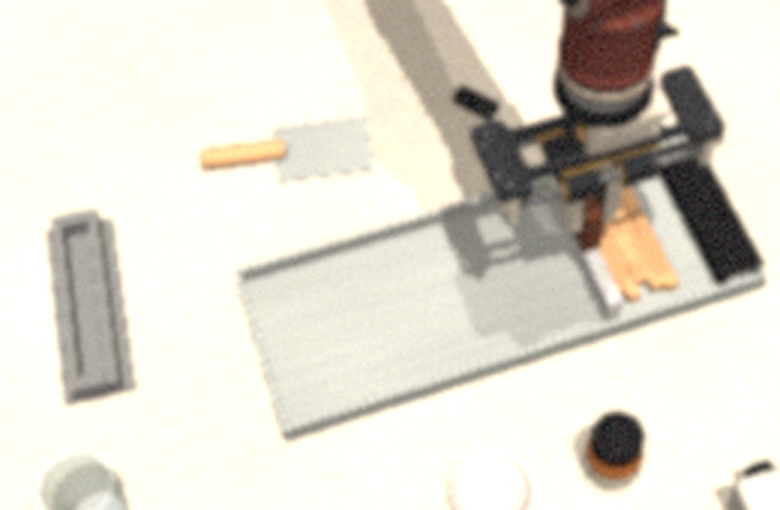

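Run:
```python
from h import *
p=np.load("w7.npz")["p"];p=np.clip(p.astype(int)*1.6,0,255).astype(np.uint8)
crop(p,30,90,290,260,3,"pics/w7t.png")
```

```text
(no output)
```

View pics/w7t.png

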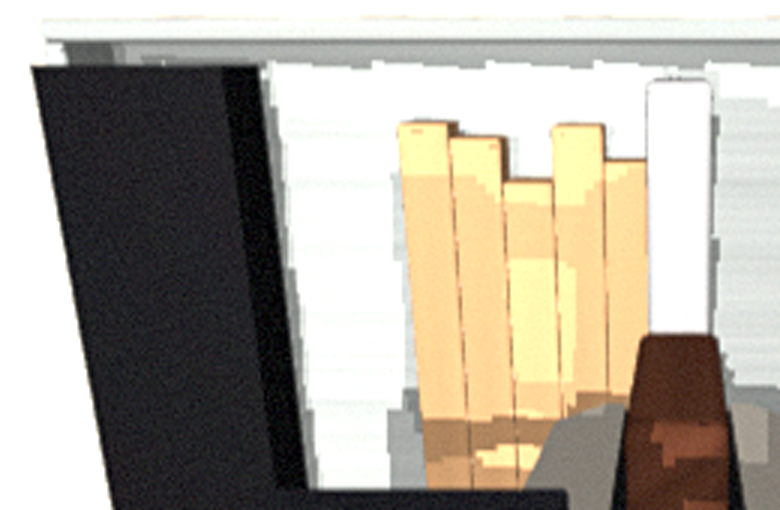

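Run:
```python
from h import *
c=cams.get_calibration("wrist"); c["extrinsics"]=np.load("w7.npz")["E"]
f=lambda u,v,z:np.round(plane(c,30+u/3,90+v/3,z),4)
print(f(225,66,.025),f(268,400,.025),f(262,66,.004),f(301,400,.004),f(34,66,.025),f(110,480,.025)); print(f(400,122,.016),f(423,415,.016))
print(f(648,200,.036))
```

```text
[0.6353 0.1794 0.025 ] [0.5573 0.1755 0.025 ] [0.635  0.1805 0.004 ] [0.5491 0.1764 0.004 ] [0.6332 0.2211 0.025 ] [0.5342 0.2162 0.025 ]
[0.6243 0.1441 0.016 ] [0.5515 0.1407 0.016 ]
[0.612  0.0854 0.036 ]
```

Request:
{"name": "apply_moves", "arguments": {"rows": [{"hand": 0,"translation": [0,-3,0],"roll": 0},{"hand": 0,"translation": [0,-3,0],"roll": 0},{"hand": 0,"translation": [0,-3,0],"roll": 0},{"hand": 0,"translation": [0,-3,0],"roll": 0},{"hand": 0,"translation": [0,-3,0],"roll": 0},{"hand": 0,"translation": [0,-3,0],"roll": 0},{"hand": 0,"translation": [0,-3,0],"roll": 0},{"hand": 0,"translation": [0,-3,0],"roll": 0},{"hand": 0,"translation": [0,-3,0],"roll": 0},{"hand": 0,"translation": [0,-3,0],"roll": 0}]}}

```text
time: 14.65
position: [0.567, 0.1062, 0.0452]
orientation: [-0.0, 1.0, 0.024, -0.0]
ft_force: [0.2, -0.7, -1.3]
opening: 0.189
```

Run:
```python
from h import *
for i in range(4):
    c=cams.get_calibration("wrist");p,d=cams.read_camera("wrist")
    o=ctrl.get_obs(); print({k:np.round(v,4).tolist() for k,v in o.items() if k in("position","ft_force","ft_torque","time","joint_efforts")})
np.savez("w8.npz",p=p,d=d,E=c["extrinsics"]);p=np.clip(p.astype(int)*1.6,0,255).astype(np.uint8)
crop(p,30,90,290,260,3,"pics/w8t.png")
```

```text
{'time': 14.7, 'joint_efforts': [1.0021, -44.4009, 1.8976, -11.5272, 0.0133, -0.0643, -0.0116], 'position': [0.5669, 0.1071, 0.0452], 'ft_force': [0.2779, 0.2178, -1.2509], 'ft_torque': [-0.0793, -0.0206, -0.0212]}
{'time': 14.75, 'joint_efforts': [0.0761, -44.3491, 1.4099, -11.6322, 0.0177, -0.0739, -0.0175], 'position': [0.5669, 0.1069, 0.0452], 'ft_force': [0.2145, -0.3778, -1.0243], 'ft_torque': [-0.0173, 0.0058, -0.0174]}
{'time': 14.8, 'joint_efforts': [-0.1016, -44.3444, 1.292, -11.6518, 0.0004, -0.0787, -0.0051], 'position': [0.567, 0.1066, 0.0452], 'ft_force': [-0.3767, -0.451, -0.0831], 'ft_torque': [0.0275, 0.0275, -0.033]}
{'time': 14.85, 'joint_efforts': [-0.1333, -44.3408, 1.2705, -11.6514, -0.0037, -0.0791, -0.0009], 'position': [0.567, 0.1063, 0.0452], 'ft_force': [-0.2271, -0.4448, -0.1718], 'ft_torque': [0.0028, 0.0063, -0.0083]}
```

View pics/w8t.png

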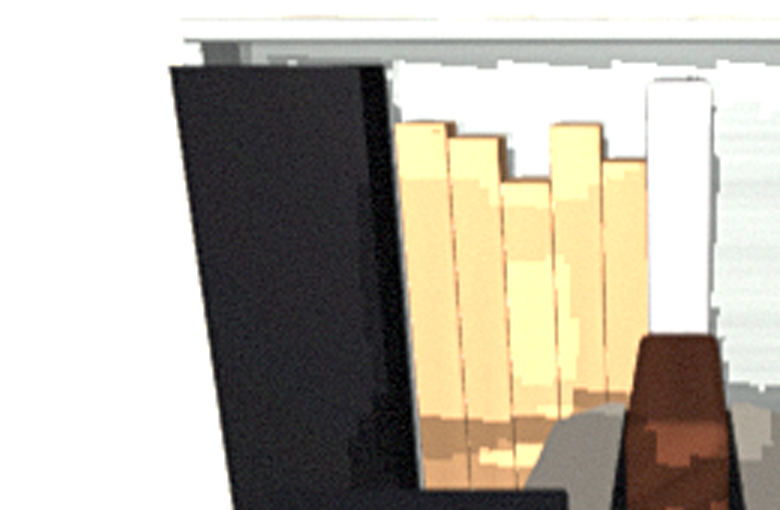

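Request:
{"name": "apply_moves", "arguments": {"rows": [{"hand": 0,"translation": [0,-1,0],"roll": 0},{"hand": 0,"translation": [0,-1,0],"roll": 0},{"hand": 0,"translation": [0,-1,0],"roll": 0},{"hand": 0,"translation": [0,0,0],"roll": 0}]}}

```text
time: 15.25
position: [0.5669, 0.109, 0.0452]
orientation: [-0.0, 1.0, 0.024, 0.0]
ft_force: [0.1, -0.6, -1.4]
opening: 0.189
```

Request:
{"name": "apply_moves", "arguments": {"rows": [{"hand": 0,"translation": [0,-0.5,0],"roll": 0},{"hand": 0,"translation": [0,-0.5,0],"roll": 0}]}}

```text
time: 15.45
position: [0.5668, 0.1098, 0.0452]
orientation: [0.0, 1.0, 0.024, 0.0]
ft_force: [0.3, -0.1, -1.5]
opening: 0.192
```

Request:
{"name": "apply_moves", "arguments": {"rows": [{"hand": 0,"translation": [0,-0.5,0],"roll": 0},{"hand": 0,"translation": [0,-0.5,0],"roll": 0}]}}

```text
time: 15.65
position: [0.5668, 0.1109, 0.0452]
orientation: [-0.0, 1.0, 0.024, 0.0]
ft_force: [0.4, -0.3, -1.3]
opening: 0.188
```

Request:
{"name": "apply_moves", "arguments": {"rows": [{"hand": 0,"translation": [0,-0.5,0],"roll": 0},{"hand": 0,"translation": [0,-0.5,0],"roll": 0}]}}

```text
time: 15.85
position: [0.5667, 0.1115, 0.0452]
orientation: [0.0, 1.0, 0.024, -0.0]
ft_force: [-0.4, -1.5, -0.5]
opening: 0.19
```

Run:
```python
from h import *
for i in range(2):
    c=cams.get_calibration("wrist");p,d=cams.read_camera("wrist")
    o=ctrl.get_obs(); print({k:np.round(v,4).tolist() for k,v in o.items() if k in("position","ft_force","ft_torque","time","joint_efforts")})
np.savez("w9.npz",p=p,d=d,E=c["extrinsics"]);p=np.clip(p.astype(int)*1.6,0,255).astype(np.uint8)
crop(p,30,90,290,260,3,"pics/w9t.png")
```

```text
{'time': 15.9, 'joint_efforts': [-0.6124, -44.2812, 0.6839, -11.811, -0.2442, -0.1743, 0.023], 'position': [0.5667, 0.1116, 0.0452], 'ft_force': [0.0723, -0.5758, -0.981], 'ft_torque': [-0.3257, 0.0305, -0.0277]}
{'time': 15.95, 'joint_efforts': [-0.7454, -44.272, 0.616, -11.835, -0.2439, -0.1818, 0.0214], 'position': [0.5667, 0.1116, 0.0452], 'ft_force': [0.0256, -1.2132, -0.1846], 'ft_torque': [-0.2785, 0.0268, -0.0518]}
```

View pics/w9t.png

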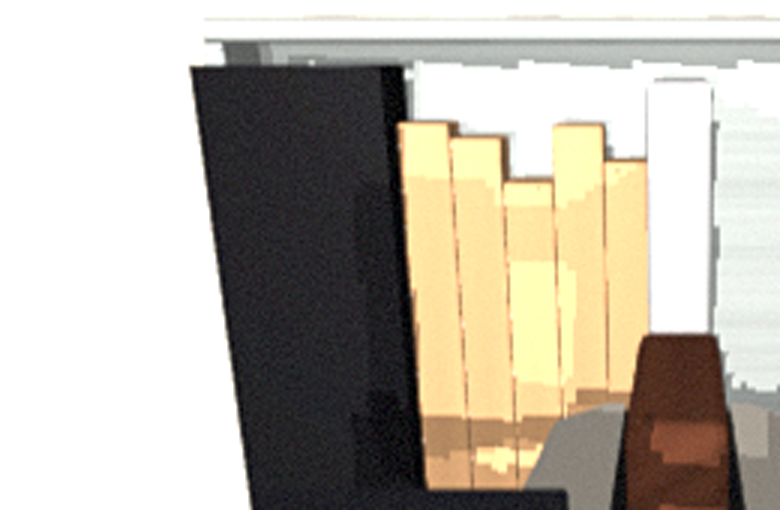

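Request:
{"name": "apply_moves", "arguments": {"rows": [{"hand": 0,"translation": [0,-0.5,0],"roll": 0},{"hand": 0,"translation": [0,-0.5,0],"roll": 0}]}}

```text
time: 16.15
position: [0.5666, 0.1127, 0.0452]
orientation: [0.0, 1.0, 0.024, -0.0]
ft_force: [0.3, -1.8, -1.1]
opening: 0.189
```

```bash
cat > f.py <<'E'
from h import *
o=ctrl.get_obs(); print({k:np.round(v,4).tolist() for k,v in o.items() if k in("position","ft_force","ft_torque","time","joint_efforts")})
E
python3 f.py
```

```text
{'time': 16.15, 'joint_efforts': [-0.7241, -44.2699, 0.5711, -11.8653, -0.2717, -0.2063, 0.0282], 'position': [0.5666, 0.1127, 0.0452], 'ft_force': [0.3287, -1.7769, -1.1467], 'ft_torque': [-0.3451, 0.0939, 0.0228]}
```

Request:
{"name": "apply_moves", "arguments": {"rows": [{"hand": 0,"translation": [0,-0.5,0],"roll": 0},{"hand": 0,"translation": [0,-0.5,0],"roll": 0}]}}

```text
time: 16.35
position: [0.5666, 0.1139, 0.0452]
orientation: [0.0, 1.0, 0.024, -0.0]
ft_force: [-0.5, -0.9, -1.0]
opening: 0.189
```

```bash
python3 f.py
```

```text
{'time': 16.35, 'joint_efforts': [-0.7426, -44.2728, 0.5517, -11.8811, -0.2802, -0.2166, 0.0263], 'position': [0.5666, 0.1139, 0.0452], 'ft_force': [-0.4516, -0.8923, -0.9911], 'ft_torque': [-0.4059, 0.0267, -0.0767]}
```

Request:
{"name": "apply_moves", "arguments": {"rows": [{"hand": 0,"translation": [0,-0.5,0],"roll": 0},{"hand": 0,"translation": [0,-0.5,0],"roll": 0}]}}

```text
time: 16.55
position: [0.5665, 0.1149, 0.0452]
orientation: [-0.0, 1.0, 0.024, -0.0]
ft_force: [-0.1, -0.9, -0.8]
opening: 0.192
```

```bash
python3 f.py
```

```text
{'time': 16.55, 'joint_efforts': [-0.7611, -44.2726, 0.54, -11.898, -0.2854, -0.2262, 0.0248], 'position': [0.5665, 0.1149, 0.0452], 'ft_force': [-0.1245, -0.9127, -0.8314], 'ft_torque': [-0.329, 0.0026, -0.0352]}
```

Request:
{"name": "apply_moves", "arguments": {"rows": [{"hand": 0,"translation": [0,-0.5,0],"roll": 0}]}}

```text
time: 16.65
position: [0.5665, 0.1155, 0.0452]
orientation: [-0.0, 1.0, 0.024, -0.0]
ft_force: [-0.8, -1.2, -0.8]
opening: 0.189
```

```bash
python3 f.py
```

```text
{'time': 16.65, 'joint_efforts': [-0.7646, -44.2742, 0.5381, -11.9056, -0.2872, -0.2304, 0.0242], 'position': [0.5665, 0.1155, 0.0452], 'ft_force': [-0.7636, -1.1502, -0.8122], 'ft_torque': [-0.4137, 0.0485, -0.0315]}
```

Request:
{"name": "apply_moves", "arguments": {"rows": [{"hand": 0,"translation": [0,-0.5,0],"roll": 0},{"hand": 0,"translation": [0,-0.5,0],"roll": 0}]}}

```text
time: 16.85
position: [0.5665, 0.1164, 0.0452]
orientation: [-0.0, 1.0, 0.024, -0.0]
ft_force: [-0.6, -1.9, -1.1]
opening: 0.187
```

```bash
python3 f.py
```

```text
{'time': 16.85, 'joint_efforts': [-0.7691, -44.2797, 0.5368, -11.9197, -0.2897, -0.2377, 0.0232], 'position': [0.5665, 0.1164, 0.0452], 'ft_force': [-0.625, -1.8891, -1.1058], 'ft_torque': [-0.4301, 0.0412, 0.0121]}
```

Request:
{"name": "apply_moves", "arguments": {"rows": [{"hand": 0,"translation": [0,-0.5,0],"roll": 0}]}}

```text
time: 16.95
position: [0.5664, 0.117, 0.0452]
orientation: [-0.0, 1.0, 0.024, -0.0]
ft_force: [-0.5, -0.4, -0.7]
opening: 0.188
```

```bash
python3 f.py
```

```text
{'time': 16.95, 'joint_efforts': [-0.7704, -44.2836, 0.5368, -11.9262, -0.2907, -0.2408, 0.0228], 'position': [0.5664, 0.117, 0.0452], 'ft_force': [-0.4759, -0.4164, -0.7439], 'ft_torque': [-0.3676, 0.0549, -0.0156]}
```

Request:
{"name": "apply_moves", "arguments": {"rows": [{"hand": 0,"translation": [0,-0.5,0],"roll": 0},{"hand": 0,"translation": [0,-0.5,0],"roll": 0}]}}

```text
time: 17.15
position: [0.5664, 0.118, 0.0452]
orientation: [-0.0, 1.0, 0.024, 0.0]
ft_force: [-0.3, -1.5, 0.5]
opening: 0.19
```

```bash
python3 f.py
```

```text
{'time': 17.15, 'joint_efforts': [-0.7717, -44.2918, 0.5379, -11.9385, -0.2923, -0.2466, 0.0221], 'position': [0.5664, 0.118, 0.0452], 'ft_force': [-0.2978, -1.4945, 0.5136], 'ft_torque': [-0.389, 0.0474, -0.0204]}
```

Request:
{"name": "apply_moves", "arguments": {"rows": [{"hand": 0,"translation": [0,-0.5,0],"roll": 0},{"hand": 0,"translation": [0,-0.5,0],"roll": 0}]}}

```text
time: 17.35
position: [0.5663, 0.119, 0.0452]
orientation: [-0.0, 1.0, 0.024, 0.0]
ft_force: [0.1, -1.2, -1.2]
opening: 0.191
```

```bash
python3 f.py
```

```text
{'time': 17.35, 'joint_efforts': [-0.7727, -44.3012, 0.5394, -11.9499, -0.2936, -0.2515, 0.0215], 'position': [0.5663, 0.119, 0.0452], 'ft_force': [0.1094, -1.2421, -1.2329], 'ft_torque': [-0.3964, 0.094, -0.0645]}
```

Request:
{"name": "apply_moves", "arguments": {"rows": [{"hand": 0,"translation": [0,-0.5,0],"roll": 0},{"hand": 0,"translation": [0,-0.5,0],"roll": 0}]}}

```text
time: 17.55
position: [0.5663, 0.1199, 0.0452]
orientation: [-0.0, 1.0, 0.024, -0.0]
ft_force: [-1.6, -0.7, -0.6]
opening: 0.191
```

```bash
python3 f.py
```

```text
{'time': 17.55, 'joint_efforts': [-0.7732, -44.3116, 0.5413, -11.9607, -0.2945, -0.2558, 0.0211], 'position': [0.5663, 0.1199, 0.0452], 'ft_force': [-1.5504, -0.677, -0.5823], 'ft_torque': [-0.3408, 0.1125, -0.0163]}
```

Request:
{"name": "apply_moves", "arguments": {"rows": [{"hand": 0,"translation": [0,-0.5,0],"roll": 0},{"hand": 0,"translation": [0,-0.5,0],"roll": 0}]}}

```text
time: 17.75
position: [0.5662, 0.121, 0.0452]
orientation: [-0.0, 1.0, 0.024, -0.0]
ft_force: [-0.3, -1.9, -0.4]
opening: 0.191
```

```bash
python3 f.py
```

```text
{'time': 17.75, 'joint_efforts': [-0.7739, -44.3223, 0.5436, -11.9707, -0.2952, -0.2594, 0.0207], 'position': [0.5662, 0.121, 0.0452], 'ft_force': [-0.2747, -1.8836, -0.3544], 'ft_torque': [-0.45, 0.0938, -0.0348]}
```

Request:
{"name": "apply_moves", "arguments": {"rows": [{"hand": 0,"translation": [0,-0.5,0],"roll": 0},{"hand": 0,"translation": [0,-0.5,0],"roll": 0}]}}

```text
time: 17.95
position: [0.5662, 0.1219, 0.0452]
orientation: [-0.0, 1.0, 0.024, -0.0]
ft_force: [-0.3, -1.4, -1.9]
opening: 0.194
```

```bash
python3 f.py
```

```text
{'time': 17.95, 'joint_efforts': [-0.7741, -44.3344, 0.5459, -11.9803, -0.2959, -0.2627, 0.0204], 'position': [0.5662, 0.1219, 0.0452], 'ft_force': [-0.3406, -1.3671, -1.8741], 'ft_torque': [-0.4253, 0.094, 0.0254]}
```

Request:
{"name": "apply_moves", "arguments": {"rows": [{"hand": 0,"translation": [0,-0.5,0],"roll": 0},{"hand": 0,"translation": [0,-0.5,0],"roll": 0}]}}

```text
time: 18.15
position: [0.5661, 0.1225, 0.0452]
orientation: [0.0, 1.0, 0.024, -0.0]
ft_force: [-0.7, -2.0, 0.1]
opening: 0.192
```

```bash
python3 f.py
```

```text
{'time': 18.15, 'joint_efforts': [-1.316, -44.2129, -0.0038, -12.122, -0.4906, -0.3522, 0.0358], 'position': [0.5661, 0.1225, 0.0452], 'ft_force': [-0.6606, -2.009, 0.122], 'ft_torque': [-0.7079, 0.0384, -0.0362]}
```

Request:
{"name": "apply_moves", "arguments": {"rows": [{"hand": 0,"translation": [0,0,0],"roll": 0}]}}

```text
time: 18.25
position: [0.5661, 0.1225, 0.0452]
orientation: [0.0, 1.0, 0.024, -0.0]
ft_force: [-0.7, -2.2, -0.1]
opening: 0.189
```

```bash
python3 f.py
```

```text
{'time': 18.25, 'joint_efforts': [-1.2755, -44.2128, 0.0977, -12.1231, -0.4457, -0.3482, 0.0277], 'position': [0.5661, 0.1225, 0.0452], 'ft_force': [-0.6933, -2.1867, -0.0519], 'ft_torque': [-0.6519, 0.0954, -0.0379]}
```

Request:
{"name": "apply_moves", "arguments": {"rows": [{"hand": 0,"translation": [0,-0.3,0],"roll": 0},{"hand": 0,"translation": [0,0,0],"roll": 0}]}}

```text
time: 18.45
position: [0.5661, 0.1226, 0.0452]
orientation: [0.0, 1.0, 0.024, -0.0]
ft_force: [-0.6, -3.0, -1.2]
opening: 0.191
```

```bash
python3 f.py
```

```text
{'time': 18.45, 'joint_efforts': [-1.6543, -44.1354, -0.3001, -12.2269, -0.6007, -0.4153, 0.0306], 'position': [0.5661, 0.1226, 0.0452], 'ft_force': [-0.6399, -3.0026, -1.2167], 'ft_torque': [-0.7889, 0.1424, -0.0286]}
```

Request:
{"name": "apply_moves", "arguments": {"rows": [{"hand": 0,"translation": [0,-0.2,0],"roll": 0},{"hand": 0,"translation": [0,-0.2,0],"roll": 0},{"hand": 0,"translation": [0,0,0],"roll": 0}]}}

```text
time: 18.75
position: [0.5661, 0.1228, 0.0452]
orientation: [0.0, 1.0, 0.024, -0.0]
ft_force: [-0.4, -4.6, -0.0]
opening: 0.191
```

```bash
python3 f.py
```

```text
{'time': 18.75, 'joint_efforts': [-2.3039, -44.0047, -0.9722, -12.3942, -0.8572, -0.5216, 0.0308], 'position': [0.5661, 0.1228, 0.0452], 'ft_force': [-0.4141, -4.5724, -0.03], 'ft_torque': [-1.1383, 0.1342, -0.0158]}
```

Request:
{"name": "apply_moves", "arguments": {"rows": [{"hand": 0,"translation": [0,-0.3,0],"roll": 0},{"hand": 0,"translation": [0,0,0],"roll": 0},{"hand": 0,"translation": [0,0,0],"roll": 0}]}}

```text
time: 19.05
position: [0.5661, 0.1231, 0.0452]
orientation: [0.0, 1.0, 0.024, -0.0]
ft_force: [-0.3, -5.4, 0.3]
opening: 0.187
```

```bash
python3 f.py
```

```text
{'time': 19.05, 'joint_efforts': [-2.8205, -43.9028, -1.5147, -12.5211, -1.0719, -0.6034, 0.0301], 'position': [0.5661, 0.1231, 0.0452], 'ft_force': [-0.256, -5.389, 0.2865], 'ft_torque': [-1.4346, 0.122, -0.0865]}
```

Request:
{"name": "apply_moves", "arguments": {"rows": [{"hand": 0,"translation": [0,0,0],"roll": 0},{"hand": 0,"translation": [0,0,0],"roll": 0},{"hand": 0,"translation": [0,0,0],"roll": 0}]}}

```text
time: 19.35
position: [0.5661, 0.1231, 0.0452]
orientation: [0.0, 1.0, 0.024, -0.0]
ft_force: [-1.4, -5.0, 0.8]
opening: 0.19
```

```bash
python3 f.py
```

```text
{'time': 19.35, 'joint_efforts': [-2.8218, -43.9044, -1.5151, -12.5214, -1.0704, -0.6032, 0.0302], 'position': [0.5661, 0.1231, 0.0452], 'ft_force': [-1.4013, -4.9543, 0.7539], 'ft_torque': [-1.4276, 0.1619, -0.0435]}
```

Request:
{"name": "apply_moves", "arguments": {"rows": [{"hand": 0,"translation": [0,0,0],"roll": 0},{"hand": 0,"translation": [0,0,0],"roll": 0},{"hand": 0,"translation": [0,0,0],"roll": 0},{"hand": 0,"translation": [0,0,0],"roll": 0},{"hand": 0,"translation": [0,0,0],"roll": 0},{"hand": 0,"translation": [0,0,0],"roll": 0},{"hand": 0,"translation": [0,0,0],"roll": 0},{"hand": 0,"translation": [0,0,0],"roll": 0}]}}

```text
time: 20.15
position: [0.5661, 0.1231, 0.0452]
orientation: [0.0, 1.0, 0.024, -0.0]
ft_force: [-0.7, -5.2, 1.0]
opening: 0.192
```

```bash
python3 look.py 10; python3 f.py;python3 - <<'E'
from h import *
p=np.load("w10.npz")["p"];p=np.clip(p.astype(int)*1.6,0,255).astype(np.uint8)
crop(p,30,90,290,260,3,"pics/w10t.png")
E
```

```text
{'time': 20.15, 'position': [0.5661, 0.1231, 0.0452], 'orientation': [0.0005, 0.9997, 0.0242, -0.0001], 'ft_force': [-0.6724, -5.1935, 0.9726], 'ft_torque': [-1.3895, 0.1305, -0.0359]}
{'time': 20.25, 'joint_efforts': [-2.8227, -43.9039, -1.5155, -12.5214, -1.0703, -0.6032, 0.0302], 'position': [0.5661, 0.1231, 0.0452], 'ft_force': [-0.4357, -6.2046, 0.9565], 'ft_torque': [-1.4336, 0.1869, -0.022]}
```

View pics/w10t.png

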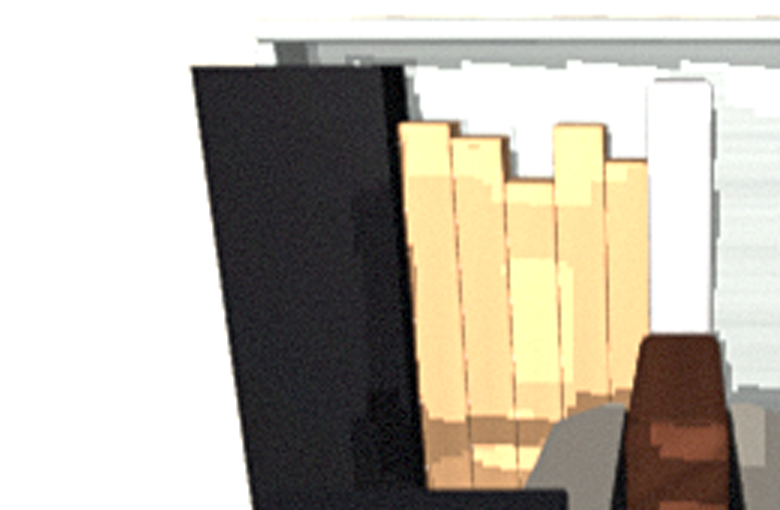

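View pics/s10.png

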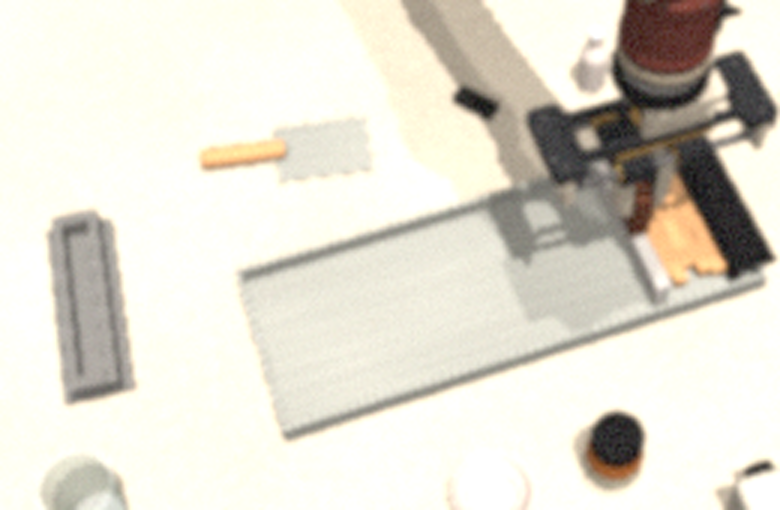

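Request:
{"name": "apply_moves", "arguments": {"rows": [{"hand": 0,"translation": [0,0.5,0],"roll": 0},{"hand": 0,"translation": [0,1,0],"roll": 0},{"hand": 0,"translation": [0,2,0],"roll": 0},{"hand": 0,"translation": [0,4,0],"roll": 0},{"hand": 0,"translation": [0,6,0],"roll": 0},{"hand": 0,"translation": [0,6,0],"roll": 0},{"hand": 0,"translation": [0,4,-4],"roll": 0},{"hand": 0,"translation": [0,0,-15],"roll": 0},{"hand": 0,"translation": [0,0,-20],"roll": 0},{"hand": 0,"translation": [0,0,-25],"roll": 0},{"hand": 0,"translation": [0,0,-25],"roll": 0},{"hand": 0,"translation": [0,0,-11],"roll": 0},{"hand": 0,"translation": [0,0,0],"roll": 0.082},{"hand": 0,"translation": [0,0,0],"roll": 0}]}}

```text
time: 21.65
position: [0.5671, 0.1004, 0.1453]
orientation: [-0.0, 1.0, -0.017, 0.0]
ft_force: [-0.2, 0.2, -1.5]
opening: 0.19
```

```bash
python3 look.py 11
```

```text
{'time': 21.65, 'position': [0.5671, 0.1004, 0.1453], 'orientation': [-0.0001, 0.9999, -0.0166, 0.0001], 'ft_force': [-0.2338, 0.1952, -1.4748], 'ft_torque': [0.0254, 0.0362, 0.0201]}
```

View pics/w11.png

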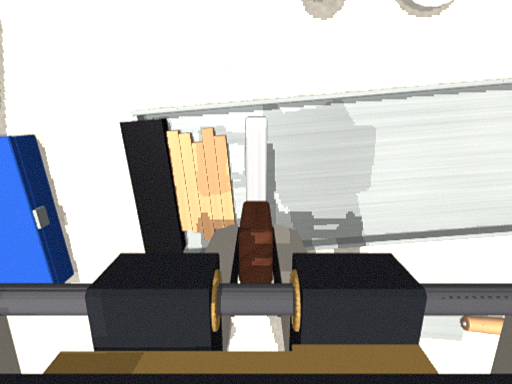

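Request:
{"name": "apply_moves", "arguments": {"rows": [{"hand": 0,"translation": [-2,10,0],"roll": 0},{"hand": 0,"translation": [-3,20,0],"roll": 0},{"hand": 0,"translation": [-3,25,0],"roll": 0},{"hand": 0,"translation": [-3,25,0],"roll": 0},{"hand": 0,"translation": [-3,25,0],"roll": 0},{"hand": 0,"translation": [-3,25,0],"roll": 0},{"hand": 0,"translation": [-3,25,0],"roll": 0},{"hand": 0,"translation": [-3,25,0],"roll": 0},{"hand": 0,"translation": [-3,25,0],"roll": 0},{"hand": 0,"translation": [-3,25,0],"roll": 0},{"hand": 0,"translation": [-3,25,0],"roll": 0},{"hand": 0,"translation": [-3,25,0],"roll": 0},{"hand": 0,"translation": [-3,25,0],"roll": 0},{"hand": 0,"translation": [-3,25,0],"roll": 0},{"hand": 0,"translation": [-3,25,0],"roll": 0},{"hand": 0,"translation": [-3,25,0],"roll": 0},{"hand": 0,"translation": [-3,25,0],"roll": 0},{"hand": 0,"translation": [-3,25,0],"roll": 0},{"hand": 0,"translation": [-3,20,0],"roll": 0},{"hand": 0,"translation": [-3,7,0],"roll": 0}]}}

```text
time: 23.75
position: [0.4909, -0.3579, 0.1446]
orientation: [0.001, 1.0, -0.019, -0.001]
ft_force: [-0.8, -0.3, -2.5]
opening: 0.192
```

Request:
{"name": "apply_moves", "arguments": {"rows": [{"hand": 0,"translation": [0,0,0],"roll": 0},{"hand": 0,"translation": [0,0,0],"roll": 0},{"hand": 0,"translation": [0,0,0],"roll": 0}]}}

```text
time: 24.05
position: [0.4938, -0.3525, 0.1451]
orientation: [-0.001, 1.0, -0.015, 0.0]
ft_force: [-0.4, 0.3, -0.3]
opening: 0.189
```

```bash
python3 look.py 12;python3 - <<'E'
from h import *
p=np.load("w12.npz")["p"];p=np.clip(p.astype(int)*1.6,0,255).astype(np.uint8)
crop(p,200,70,310,270,3,"pics/w12t.png")
E
```

```text
{'time': 24.05, 'position': [0.4938, -0.3525, 0.1451], 'orientation': [-0.0008, 0.9999, -0.0153, 0.0001], 'ft_force': [-0.3813, 0.3275, -0.2662], 'ft_torque': [0.0376, 0.0221, 0.0099]}
```

View pics/w12t.png

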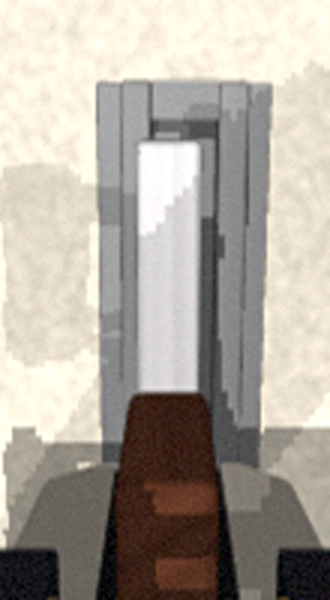

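Request:
{"name": "apply_moves", "arguments": {"rows": [{"hand": 0,"translation": [0,0,0],"roll": 0},{"hand": 0,"translation": [0,0,0],"roll": 0},{"hand": 0,"translation": [0,0,0],"roll": 0},{"hand": 0,"translation": [0,0,0],"roll": 0},{"hand": 0,"translation": [0,0,0],"roll": 0}]}}

```text
time: 24.65
position: [0.4932, -0.3543, 0.1452]
orientation: [-0.0, 1.0, -0.017, 0.0]
ft_force: [0.4, 0.7, -1.5]
opening: 0.189
```

```bash
python3 look.py 13;python3 - <<'E'
from h import *
p=np.load("w13.npz")["p"];p=np.clip(p.astype(int)*1.6,0,255).astype(np.uint8)
crop(p,210,80,300,230,4,"pics/w13t.png")
E
python3 f.py
```

```text
{'time': 24.65, 'position': [0.4932, -0.3543, 0.1452], 'orientation': [-0.0, 0.9999, -0.0166, 0.0], 'ft_force': [0.3707, 0.7209, -1.5039], 'ft_torque': [0.0175, 0.0012, 0.0117]}
{'time': 24.75, 'joint_efforts': [-0.0148, -44.1748, 1.5793, -15.1965, -0.0361, -0.0541, 0.0003], 'position': [0.4931, -0.3544, 0.1452], 'ft_force': [-1.1011, -0.1738, -1.8914], 'ft_torque': [0.0399, 0.0382, -0.0264]}
```

View pics/w13t.png

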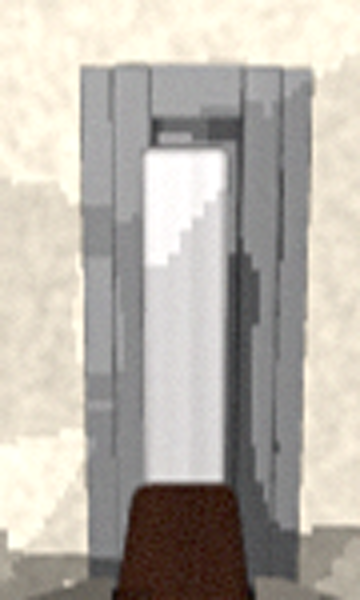

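Run:
```python
from h import *
c=cams.get_calibration("wrist"); c["extrinsics"]=np.load("w13.npz")["E"]
f=lambda u,v,z:np.round(plane(c,210+u/4,80+v/4,z),4)
print("slot",f(150,118,.024),f(242,118,.024)); print("lr at lower", f(282,470,.024))
print("outer",f(80,66,.024),f(314,70,.024),f(112,68,.024),f(284,70,.024))
print("head",f(145,148,.135),f(228,148,.135),f(146,480,.135),f(226,480,.135))
```

```text
slot [ 0.5664 -0.3482  0.024 ] [ 0.5657 -0.3706  0.024 ]
lr at lower [ 0.4758 -0.3793  0.024 ]
outer [ 0.5791 -0.3318  0.024 ] [ 0.5763 -0.3882  0.024 ] [ 0.5784 -0.3395  0.024 ] [ 0.5765 -0.381   0.024 ]
head [ 0.5621 -0.35    0.135 ] [ 0.5616 -0.363   0.135 ] [ 0.5077 -0.3479  0.135 ] [ 0.5073 -0.3614  0.135 ]
```

Request:
{"name": "apply_moves", "arguments": {"rows": [{"hand": 0,"translation": [-2,2,10],"roll": 0},{"hand": 0,"translation": [0,0,20],"roll": 0},{"hand": 0,"translation": [0,0,20],"roll": 0},{"hand": 0,"translation": [0,0,15],"roll": 0},{"hand": 0,"translation": [0,0,5],"roll": 0},{"hand": 0,"translation": [0,0,0],"roll": 0},{"hand": 0,"translation": [0,0,0],"roll": 0},{"hand": 0,"translation": [0,0,4],"roll": 0},{"hand": 0,"translation": [0,0,4],"roll": 0},{"hand": 0,"translation": [0,0,4],"roll": 0}]}}

```text
time: 25.75
position: [0.4913, -0.3564, 0.0632]
orientation: [0.0, 1.0, -0.017, 0.0]
ft_force: [0.0, 0.7, -2.0]
opening: 0.188
```

```bash
python3 look.py 14;python3 - <<'E'
from h import *
p=np.load("w14.npz")["p"];p=np.clip(p.astype(int)*1.6,0,255).astype(np.uint8)
crop(p,200,80,310,230,4,"pics/w14t.png")
E
python3 f.py
```

```text
{'time': 25.75, 'position': [0.4913, -0.3564, 0.0632], 'orientation': [0.0001, 0.9999, -0.0165, 0.0003], 'ft_force': [0.0202, 0.6822, -1.9552], 'ft_torque': [0.0737, 0.0221, -0.0357]}
{'time': 25.85, 'joint_efforts': [0.0332, -46.1316, 1.6371, -13.0277, -0.032, -0.1118, 0.0016], 'position': [0.4907, -0.3559, 0.0625], 'ft_force': [0.34, -0.546, -1.6078], 'ft_torque': [0.0032, 0.0172, -0.029]}
```

View pics/w14t.png

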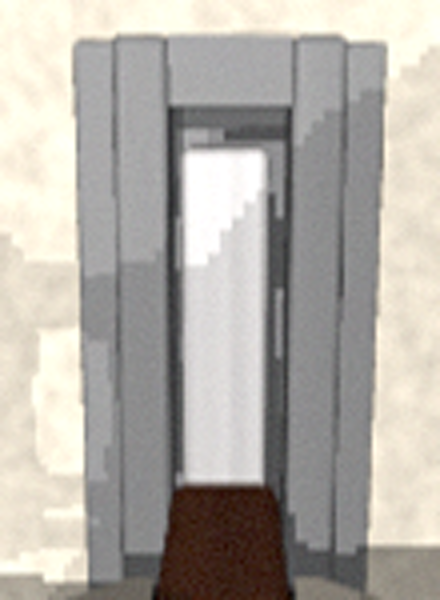

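Request:
{"name": "apply_moves", "arguments": {"rows": [{"hand": 0,"translation": [0,0,4],"roll": 0},{"hand": 0,"translation": [0,0,4],"roll": 0},{"hand": 0,"translation": [0,0,4],"roll": 0},{"hand": 0,"translation": [0,0,2],"roll": 0},{"hand": 0,"translation": [0,0,1],"roll": 0},{"hand": 0,"translation": [0,0,0.5],"roll": 0},{"hand": 0,"translation": [0,0,0],"roll": 0},{"hand": 0,"translation": [0,0,0],"roll": 0}]}}

```text
time: 26.65
position: [0.4912, -0.3563, 0.0478]
orientation: [0.0, 1.0, -0.017, 0.0]
ft_force: [1.0, -0.3, -1.6]
opening: 0.187
```

```bash
python3 f.py
```

```text
{'time': 26.65, 'joint_efforts': [-0.001, -46.3186, 1.6103, -12.4461, -0.0297, -0.0525, 0.0003], 'position': [0.4912, -0.3563, 0.0478], 'ft_force': [1.0095, -0.3211, -1.5638], 'ft_torque': [-0.0041, -0.0231, -0.0046]}
```

Request:
{"name": "apply_moves", "arguments": {"rows": [{"hand": 0,"translation": [0,0,1],"roll": 0},{"hand": 0,"translation": [0,0,0.4],"roll": 0},{"hand": 0,"translation": [0,0,0],"roll": 0}]}}

```text
time: 26.95
position: [0.4911, -0.3563, 0.0462]
orientation: [-0.0, 1.0, -0.017, 0.0]
ft_force: [0.6, -0.2, -1.0]
opening: 0.191
```

```bash
python3 f.py
```

```text
{'time': 26.95, 'joint_efforts': [0.0021, -46.4128, 1.6134, -12.413, -0.0298, -0.0567, 0.0005], 'position': [0.4911, -0.3563, 0.0462], 'ft_force': [0.6315, -0.2108, -0.9628], 'ft_torque': [0.0149, 0.0061, 0.043]}
```

Release gently.

Request:
{"name": "apply_moves", "arguments": {"rows": [{"hand": 20,"translation": [0,0,0.3],"roll": 0},{"hand": 22,"translation": [0,0,0],"roll": 0},{"hand": 26,"translation": [0,0,0],"roll": 0},{"hand": 32,"translation": [0,0,0],"roll": 0},{"hand": 45,"translation": [0,0,0],"roll": 0},{"hand": 60,"translation": [0,0,0],"roll": 0},{"hand": 70,"translation": [0,0,0],"roll": 0},{"hand": 70,"translation": [0,0,0],"roll": 0},{"hand": 70,"translation": [0,0,0],"roll": 0}]}}

```text
time: 27.85
position: [0.4911, -0.3563, 0.046]
orientation: [-0.0, 1.0, -0.017, -0.0]
ft_force: [-0.1, -0.2, -0.7]
opening: 0.718
```

```bash
python3 look.py 15
```

```text
{'time': 27.85, 'position': [0.4911, -0.3563, 0.046], 'orientation': [-0.0, 0.9999, -0.0166, -0.0], 'ft_force': [-0.0843, -0.2106, -0.6822], 'ft_torque': [0.0041, -0.021, -0.0245]}
```

View pics/w15.png

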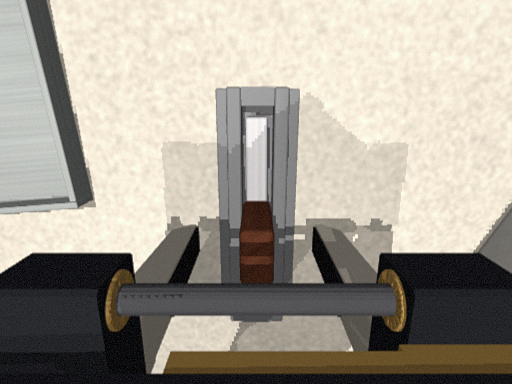

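Rake stands upright in the slot, grip (col 257) midway between open fingers. Lift straight up, then check all.

Request:
{"name": "apply_moves", "arguments": {"rows": [{"hand": 75,"translation": [0,0,-5],"roll": 0},{"hand": 75,"translation": [0,0,-15],"roll": 0},{"hand": 75,"translation": [0,0,-25],"roll": 0},{"hand": 75,"translation": [0,0,-30],"roll": 0},{"hand": 75,"translation": [0,0,-30],"roll": 0},{"hand": 75,"translation": [0,0,-30],"roll": 0},{"hand": 75,"translation": [0,0,-25],"roll": 0},{"hand": 75,"translation": [0,0,0],"roll": 0},{"hand": 75,"translation": [0,0,0],"roll": 0},{"hand": 75,"translation": [0,0,0],"roll": 0},{"hand": 75,"translation": [0,0,0],"roll": 0}]}}

```text
time: 29.05
position: [0.4903, -0.3557, 0.2044]
orientation: [-0.001, 1.0, -0.017, -0.001]
ft_force: [-0.7, 0.4, 0.5]
opening: 0.807
```

```bash
python3 look.py 16
python3 - <<'E'
from h import *
c=cams.get_calibration("top");p,d=cams.read_camera("top");pb=np.clip(p.astype(int)*2,0,255).astype(np.uint8)
crop(pb,165,110,405,270,3.3,"pics/t16.png")
c=cams.get_calibration("wrist");c["extrinsics"]=np.load("w16.npz")["E"];d=np.load("w16.npz")["d"];E=c["extrinsics"]
vv,uu=np.mgrid[0:384,0:512];q=np.stack([(uu-c["cx"])/c["fx"]*d,(vv-c["cy"])/c["fy"]*d,d],-1);W=(q-E[:3,3])@E[:3,:3]
m=(np.abs(W[...,0]-.491)<.03)&(np.abs(W[...,1]+.356)<.03)&(W[...,2]>.08)&(W[...,2]<.1)
print("grip top",W[m].mean(0),m.sum())
m=(np.abs(W[...,0]-.491)<.08)&(np.abs(W[...,1]+.356)<.012)&(W[...,2]>.031)&(W[...,2]<.042)
print("head top",W[m].mean(0),W[m].min(0),W[m].max(0),m.sum())
E
```

```text
{'time': 29.05, 'position': [0.4903, -0.3557, 0.2044], 'orientation': [-0.0009, 0.9999, -0.0165, -0.0013], 'ft_force': [-0.6833, 0.3653, 0.4722], 'ft_torque': [0.0643, 0.0092, -0.0274]}
grip top [ 0.4919303  -0.35582347  0.09047968] 544
head top [ 0.50078421 -0.35626165  0.03511802] [ 0.42138953 -0.36419383  0.03282445] [ 0.56023002 -0.34741812  0.04186582] 896
```

View pics/t16.png

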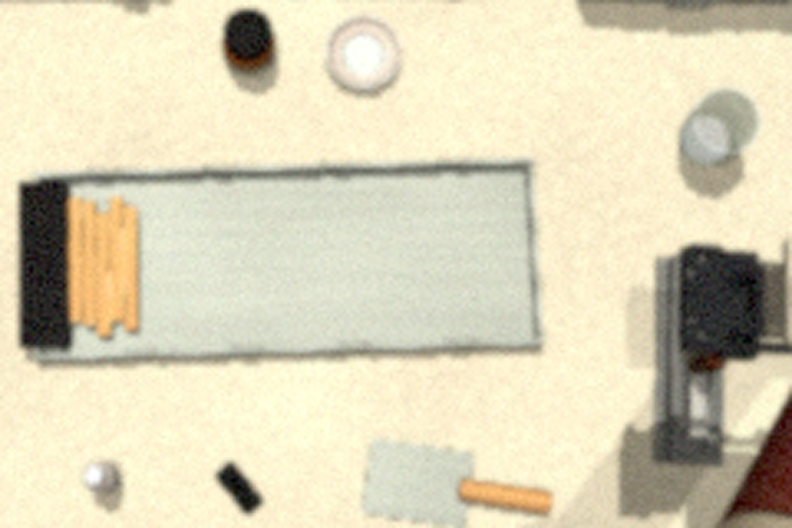

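View pics/w16.png

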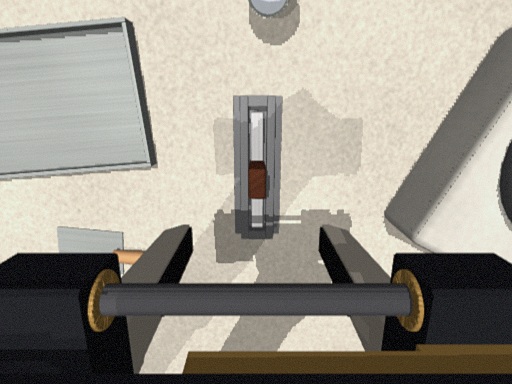

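View pics/s16.png

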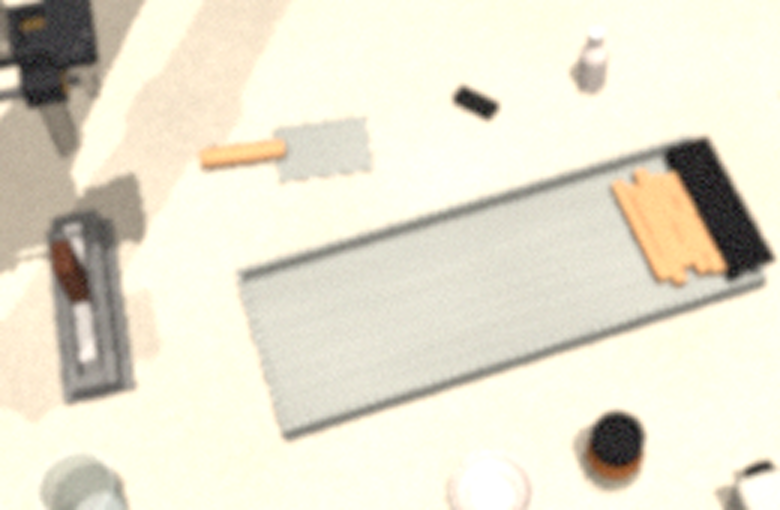

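```bash
python3 -c "
from plant import order
print(order.finish_job())"
```

```text
the job is handed in; nothing more can be done
None
```

I raked all five sticks into a closed, parallel row against the stop bar and pushed row and bar onto the hidden buffer. I squeezed there, put the rake back in its stand, and handed the job in at about 29 s.

**Squeeze:** the buffer was met after about 11 mm of bar travel. I held still for about 1.2 s, and the wrist force mostly read 5.0–5.4 N. One last noisy sample read 6.2 N, but the joint torques stayed flat, at roughly 5 N by my estimate. The force on the stop itself can't be read directly, so that figure is inferred.

**Final pictures:**
- **Sticks:** the five lie flat, side by side, against the bar.
- **Rake:** it stands upright and fully down in the slot (grip top at 90.5 mm against a nominal 92 mm), about 2–3 mm from its middle.
- **Bystanders:** none appears to have moved in the pictures; I judged this by eye rather than measuring it.
- **Arm:** it is clear, well above the rake.

**Disagreement:** before the raking, the scene and top cameras differed by 5–14 mm in x. I relied on the wrist camera instead, which matched the given sizes.

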